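# Pin the hinge of a two-part casting mould

## Robot

A 6-joint arm with a two-finger parallel gripper is mounted at the origin on the work surface. World frame = base frame: x ahead of the robot, y to its left, z up, the work surface at z = 0. Lengths are in m, angles in rad, forces in N, time in s.
With the tool pointing down it reaches from about 0.275 to 0.75 m from the base axis. Payload 10.2 kg.
Tool frame: the origin (TCP) lies at the very end of the fingers, on their centre line; the grasp point (between the pads) lies 19 mm behind it; y points along the fingers, x is the direction in which the jaws open and shut, and the axes are right-handed (so a half turn about y gives the same grasp; the last joint's range is limited). The gripper opens to 88 mm and grips with 3 to 60 N. Pads are 18 mm wide; open, the fingers measure 123 mm over their backs; the gripper's body (75 mm by 187 mm) begins 45 mm behind the grasp point.
Start: joints at [1.081, 0.313, 1.498, -0, 1.331, -0.223], TCP at [0.138, 0.506, 0.211] pointing down, gripper open.
Joint ranges: [-2.94, 2.94], [-0.97, 2.17], [0.19, 2.56], [-1.23, 4.37], [0.02, 3.11], [-2.88, 2.88]. Speed limits (rad/s): [2.39, 2.39, 3.01, 3.14, 3.14, 3.14].

## Interface

Orientations are given as a unit quaternion [w, x, y, z].
In Python, from rig import env, viewer, job_done gives the robot as it stands. The module is installed in compiled form; this text tells all that it offers.
- The arm moves only by the tool send_rows, never from a script. Its argument "deltas" is a list of rows, each an object with "dp": the shift along the world's x, y, z in units of 0.75 m (1.0 is 0.75 m), a list of three; "dr": the turn, a rotation vector about the world's x, y, z in units of 180 degrees (1.0 is 180 degrees), a list of three. In form: [{"dp": [x, y, z], "dr": [ax, ay, az]}, ...]. A call has 1 to 12 rows; each row is the pose to reach, as a shift and turn from the pose commanded when the call began, turning the shorter way round; what a row does not reach only later rows make up. A row lasts 1/12 s, in which the tool goes at most 41.7 mm and 7.16 degrees, less where a joint would pass 70% of its speed; a pose out of reach is approached as far as the arm can. A call with a number of a shift or a turn outside -1 to 1 is refused whole. A call with a gripper value outside its range is refused whole. "claw" is the closure, from 0 (fully open) to 1 (shut), set as the call begins (left out, the last holds). The fingers move at their own pace and stop on an object; "force" is the grip in N (left out, the last holds). Time passes only in rows, so rows that repeat a pose let the fingers close. It gives the time, the measured TCP pose, the force and the opening at its end, in the units of the state.
- env.state(): the state, without advancing time (a new reading comes with each control period).
- viewer.camera(name): name is "scene" or "top" or "wrist"; returns a dict with "frame" (480x640x3 uint8, blue, green, red), "intrinsics" (3x3 intrinsics, pixels), "camera_from_world" (4x4, takes a point from world to camera coordinates). Camera axes: x right, y down, z forward; pixel columns grow to the right and rows downward; lengths in m; the calibration is good to about 2 mm. The wrist camera is an equidistant fisheye: a pixel r from the principal point sees the ray r / f radians off the axis. A picture is of the moment at which its call begins. There is no depth.
- job_done(): hands the job in, once; it reports no verdict.
The state is a dict: "time": time; "q": joint angles; "qd": joint speeds; "joint_torque": joint torques, N m; "position": TCP position; "ee_rot": TCP orientation; "contact_force": force on the tool from outside, world axes, zero at the start; "torque": the same for the moment, N m; "gripper_width": finger opening in m.
Only numpy, scipy, OpenCV 4.12 (cv2) and the standard library are available. Lean on these libraries where they do the work, as an engineer would, in place of code of your own. Each camera call takes 0.05 s, during which the arm holds its last target.

## Task

Join the two halves of the printed mould: push the carriage with the yellow half fully home against its stop, then take the long red-headed hinge pin out of its stand, feel for the yellow knuckle's hole with it, and with the pin in that hole draw the yellow half into line with the orange knuckle below. Push the pin gently through both until its head sits fully down on the yellow knuckle, and let go. Never force the pin, and leave the short blue pin, the jar, the screwdriver and the box of sticks alone.

Things in the scene. Friction and masses are not known exactly. Their poses are not given: they have to be found in the camera images.
- jig: plywood assembly board, fixed, x -63 to +47 mm, y -187 to +87 mm, 12 mm thick. Origin on the table, straight below the hinge line. At its +y side stands the fixed orange mould half (x -32 to 0, y 18 to 72, top 66 mm above the table) with the LOWER knuckle; at its -y side runs the carriage with the loose yellow half and the UPPER knuckle.
- hinge_line (a point): point on the hinge line (the vertical axis of the orange LOWER knuckle's hole) at the height of the yellow knuckle's top, 70 mm above the table. Axes as the jig's. True for the orange half; the yellow hole is in line with it only once the carriage is closed and the yellow half drawn into line.
- lower_knuckle (a point): on the hinge line, centre of the top of the orange LOWER knuckle: a 26 mm square block, 18 to 42 mm above the table, with a vertical 12 mm through hole, no chamfer. A spring ball in it, 31 mm above the table, rubs on the pin: the last 15 mm need a push of some newtons (about 3 to 10); the pin does not drop in by its weight.
- deck (a point): centre of the carriage under the yellow half, axes as the jig's. The half (in line: x -32 to 0, y -72 to -18 when closed, top 66 mm up) and its UPPER knuckle (34 mm in x, 26 in y, 44 to 70 mm up, 11.5 mm hole, no chamfer) sit loose in it, NOT measured: 4 to 14 mm out of line towards jig +x at the start; they stay where left and shift along x with about 4 N; along y the carriage holds them.
- carriage (a joint): how far the carriage is from its closed stop, m: 0 closed (yellow knuckle over the orange one), up to 0.060; starts 0.030 to 0.055 open. Closes towards the jig's +y. About 4 N of friction; stays where it is left; the stop is rigid.
- post (a point): centre of the black upright post on the carriage, by which it is pushed: 32 mm (jig x) by 14 mm (jig y) by 44 mm tall, 18 to 62 mm above the table; 31 mm free between it and the yellow half, free room behind it (-y). Axes as the jig's.
- pin_center (a point): centre of the long hinge pin, half-way up its 74 mm: red head 16 x 16 mm, 24 mm tall (sides along this point's x and y, 13 to 37 mm above this point); below it a steel shank 10 mm thick, 50 mm long, bevelled to 8.4 mm over its last 1.5 mm (tip 37 mm below this point). 45 g. Starts upright in one of the stand's holes, the head's underside on the stand, 60 mm up. Fully home that is 70 mm up.
- short_center (a point): centre of the short pin, to be left alone: the same head in blue, shank only 28 mm; this point is half-way up its 52 mm. Stands in the other hole of the stand, 80 mm from the long one.
- stand_top (a point): centre of the top face of the grey pin stand, fixed, 50 mm (x) by 130 mm (y) by 60 mm tall; its two holes lie 40 mm either side along its y axis.
- jar: small jar with a white cap, 56 mm across, 65 mm tall, standing; origin under its centre. Bystander.
- driver: screwdriver lying on the table, about 0.2 m long. Bystander.
- stick_box: flat clear box of coloured sticks, 85 by 150 by 22 mm, origin under its centre. Bystander.
Mind the look-alikes: they are no part of the job. Of the things that look like the part that bears stand_top, the smaller one is meant.

How it is judged:
On the way, in this order (a step that is already met when the one before it is completed fails the run):
1. the carriage is pushed home (within 2 mm of its stop) (value of joint carriage below 0.002 m), for 0.2 s.
2. with the long pin in its knuckle (tip more than 8 mm below the top), the yellow half is drawn to within 4 mm of the hinge line, carriage still home (z of pin_center in the frame of hinge_line below 0.029 m and horizontal distance between pin_center and hinge_line below 0.004 m and value of joint carriage below 0.0025 m), for 0.1 s.
At the end, for the whole second after the job is handed in: The long pin stands upright (within 0.06 rad) on the hinge line (within 3 mm) through both knuckles, its head's underside within 2 mm of the yellow knuckle's top, the carriage within 2.5 mm of its stop, everything at rest and released (z of pin_center in the frame of hinge_line below -0.011 m and horizontal distance between pin_center and hinge_line below 0.003 m and angle between pin_center's own z axis and vertical below 0.06 rad and value of joint carriage below 0.0025 m and linear speed of pin below 0.02 m/s); the robot touches nothing.
It fails at once if the pin is forced: more than 45 N in all between the pin and the mould or jig (contact force between pin and jig above 45 N).
It fails at once if the short pin is disturbed (distance of short_center from where it was at the start of the episode above 0.015 m).
It fails at once if the jar, the screwdriver or the stick box is moved (distance of any of jar, driver, stick_box from where it was at the start of the episode above 0.02 m).
It also fails if it takes over 72 s, if anything falls off the work surface, if the arm or the gripper's body presses on something with over 40 N, if the wrist force passes 120 N, or if a joint passes its speed limit or range.

## Working session

There is one attempt and no reset: what is moved stays moved. The work goes in short steps, Python scripts to look and compute and a tool call to move; the robot and the scene stay as the last step left them, time stands still between calls to the robot, and variables do not carry over. Pictures are saved under pics/ and viewed, and the job is handed in when it is done.

Besides the shell and the picture viewer there is one more tool, called after ">>>" as name([rows], argument=value, ...), one row to a line, values as JSON. send_rows: Moves the arm, as the interface text tells. Its arguments: {"type":"object","properties":{"deltas":{"type":"array","items":{"type":"object","properties":{"dp":{"type":"array","items":{"type":"number","minimum":-1,"maximum":1}},"dr":{"type":"array","items":{"type":"number","minimum":-1,"maximum":1}}}}},"claw":{"type":"number"},"force":{"type":"number"}},"required":["deltas"]}

```bash
ls; mkdir -p pics; cat > h.py <<'E'
import numpy as np, cv2
from rig import env, viewer, job_done
def shot(name,fn):
    c=viewer.camera(name); cv2.imwrite('pics/'+fn+'.png',c['frame']); np.savez('pics/'+fn+'.npz',K=c['intrinsics'],T=c['camera_from_world'],f=c['frame']); return c
def load(fn):
    d=np.load('pics/'+fn+'.npz'); return dict(frame=d['f'],intrinsics=d['K'],camera_from_world=d['T'])
def ray(c,u,v,fish=False):
    K=np.array(c['intrinsics']);T=np.array(c['camera_from_world'])
    x=(u-K[0,2])/K[0,0];y=(v-K[1,2])/K[1,1]
    if fish:
        r=np.hypot(x,y); d=np.array([np.sin(r)*x/r,np.sin(r)*y/r,np.cos(r)]) if r>1e-9 else np.array([0,0,1.])
    else: d=np.array([x,y,1.])
    R=T[:3,:3]; o=-R.T@T[:3,3]; return o,R.T@d
def onz(c,u,v,z,fish=False):
    o,d=ray(c,u,v,fish); return o+d*(z-o[2])/d[2]
def proj(c,p):
    K=np.array(c['intrinsics']);T=np.array(c['camera_from_world']); q=T[:3,:3]@np.array(p)+T[:3,3]
    return (K@(q/q[2]))[:2]
E
python3 - <<'E'
from h import *
for n in ('scene','top','wrist'):
    c=shot(n,n+'0'); print(n,c['intrinsics'],c['camera_from_world'])
print(env.state())
E
```

```text
pics
scene [[496.07870076   0.         317.86883026]
 [  0.         496.07870076 236.91907079]
 [  0.           0.           1.        ]] [[-0.77636583  0.62996601  0.01997311  0.39498201]
 [ 0.37276851  0.48448877 -0.7914002  -0.14779638]
 [-0.50823197 -0.60697073 -0.61097201  1.34114368]
 [ 0.          0.          0.          1.        ]]
top [[468.79364122   0.         320.10847257]
 [  0.         468.79364122 243.2360338 ]
 [  0.           0.           1.        ]] [[ 2.78301142e-02 -9.99612502e-01 -5.74771664e-04  2.42623285e-02]
 [-9.83205296e-01 -2.72695626e-02 -1.80454198e-01  5.19800196e-01]
 [ 1.80368598e-01  5.58717947e-03 -9.83583221e-01  9.63590038e-01]
 [ 0.00000000e+00  0.00000000e+00  0.00000000e+00  1.00000000e+00]]
wrist [[371.64829954   0.         317.7556586 ]
 [  0.         371.64829954 238.45496862]
 [  0.           0.           1.        ]] [[ 0.26358218  0.96463606 -0.00130485 -0.52403804]
 [ 0.92441362 -0.25220459  0.28609843 -0.03840016]
 [ 0.27565177 -0.07661667 -0.95819935  0.38951569]
 [ 0.          0.          0.          1.        ]]
{'time': 0.15, 'q': array([ 1.08059559e+00,  3.13307578e-01,  1.49819320e+00, -1.07181124e-05,
        1.33102225e+00, -2.23378821e-01]), 'qd': array([-0.00075577, -0.00208898, -0.00120759, -0.00222755, -0.00023035,
       -0.00092431]), 'joint_torque': array([ 4.47081466e-04, -4.02306426e+01, -2.52312773e+01,  6.93957810e-02,
        3.44552449e-02, -5.05776541e-05]), 'position': array([0.13833553, 0.5062458 , 0.21012578]), 'ee_rot': array([-0.56192409,  0.5622042 ,  0.42875221, -0.42934752]), 'contact_force': array([-0.28057293,  0.02963961,  0.30456119]), 'torque': array([0.02834043, 0.01546774, 0.03787485]), 'gripper_width': 0.08831748081650458}
```

View pics/scene0.png

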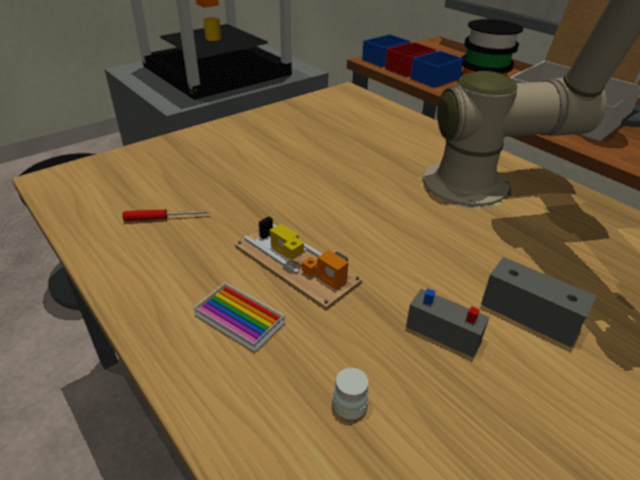

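View pics/top0.png

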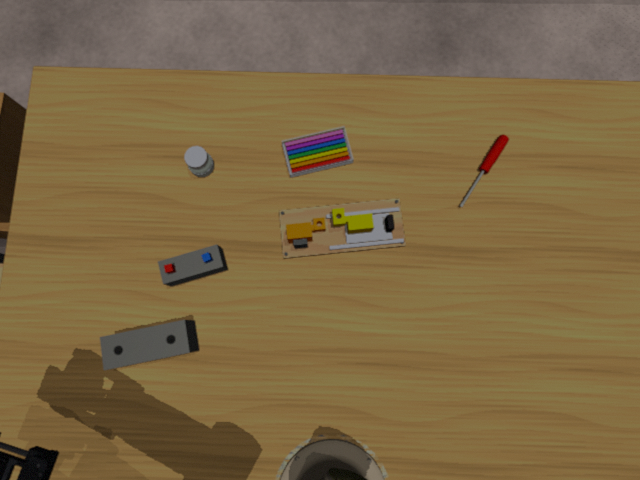

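View pics/wrist0.png

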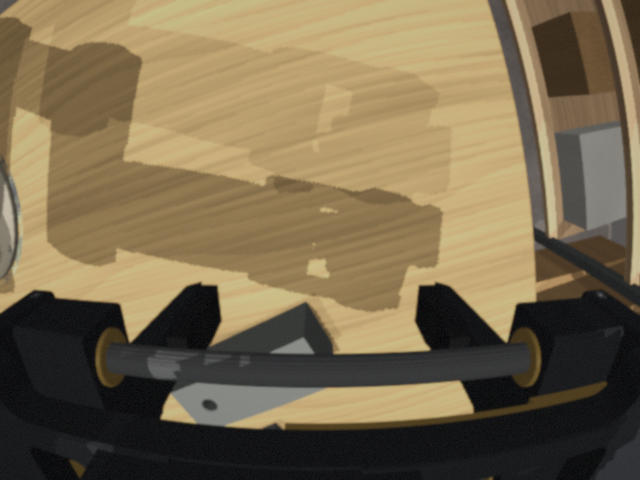

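The scene view shows the jig at centre (orange half around 330,268, yellow around 287,240, post around 265,228). The small stand has blue (430,297) and red (473,314) heads. In the top view, red is at (169,268), blue at (207,257), and the jig is around (342,228). I'll zoom in next.

```bash
python3 - <<'E'
from h import *
t=load('top0');s=load('scene0')
cv2.imwrite('pics/tz.png',cv2.resize(t['frame'][190:270,270:415],None,fx=5.5,fy=5.5,interpolation=cv2.INTER_CUBIC))
cv2.imwrite('pics/sz.png',cv2.resize(s['frame'][200:320,220:380],None,fx=5,fy=5,interpolation=cv2.INTER_CUBIC))
cv2.imwrite('pics/tp.png',cv2.resize(t['frame'][230:300,140:240],None,fx=7,fy=7,interpolation=cv2.INTER_CUBIC))
from scipy.spatial.transform import Rotation as R
q=env.state()['ee_rot']; print(R.from_quat(q[[1,2,3,0]]).as_matrix().round(4))
E
```

```text
[[ 2.637e-01 -4.000e-04 -9.646e-01]
 [ 9.646e-01 -8.000e-04  2.637e-01]
 [-9.000e-04 -1.000e+00  2.000e-04]]
```

View pics/tz.png

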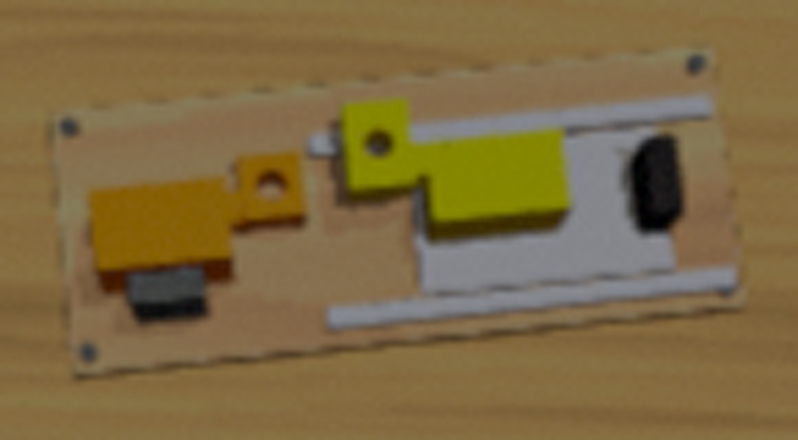

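View pics/sz.png

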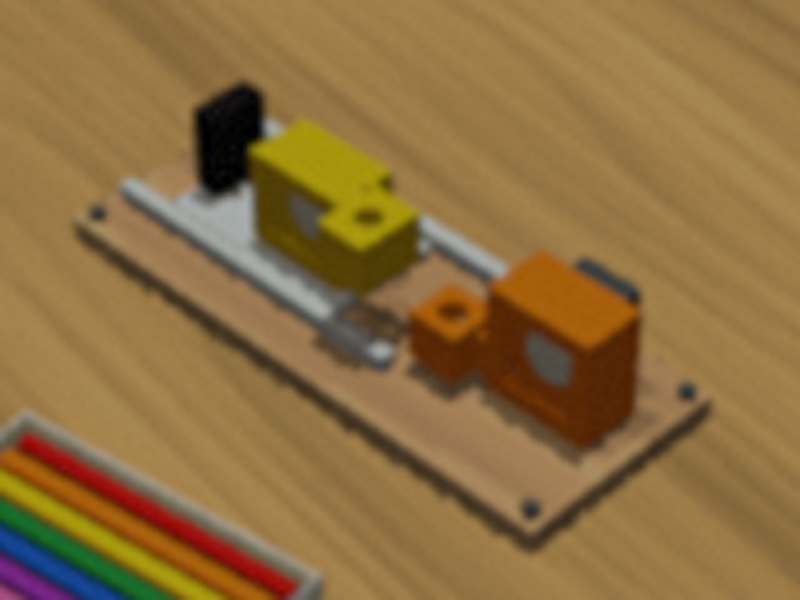

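View pics/tp.png

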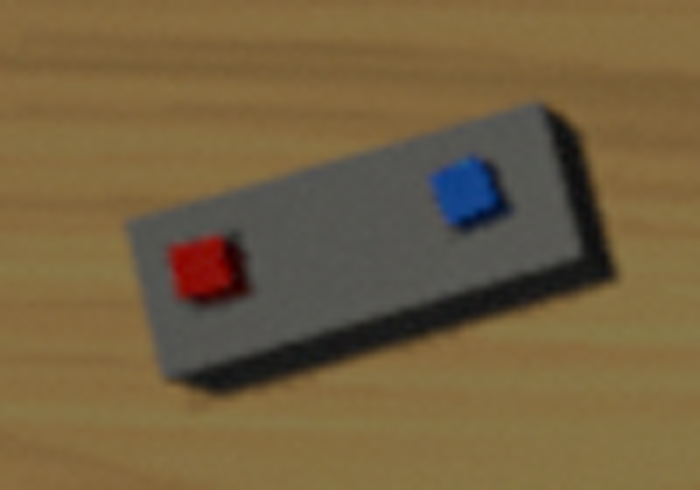

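```bash
python3 - <<'E'
from h import *
from scipy.spatial.transform import Rotation as R
t=load('top0');s=load('scene0')
def tz(x,y,z): return onz(t,(x+.5)/5.5-.5+270,(y+.5)/5.5-.5+190,z)
def sz(x,y,z): return onz(s,(x+.5)/5-.5+220,(y+.5)/5-.5+200,z)
def tp(x,y,z): return onz(t,(x+.5)/7-.5+140,(y+.5)/7-.5+230,z)
# jig corners (x+,y+),(x+,y-),(x-,y-),(x-,y+)
J=np.array([[.047,.087],[.047,-.187],[-.063,-.187],[-.063,.087]])
W=np.array([tz(*p,.012)[:2] for p in [(52,115),(712,50),(745,308),(75,377)]])
jm=J.mean(0);wm=W.mean(0);a=(J-jm);b=(W-wm)
th=np.arctan2((a[:,0]*b[:,1]-a[:,1]*b[:,0]).sum(),(a*b).sum())
Rm=np.array([[np.cos(th),-np.sin(th)],[np.sin(th),np.cos(th)]])
o=wm-Rm@jm; print('jig',th,o,'res',(W-(a@Rm.T+wm))*1e3)
j=lambda p:((p[:2]-o)@Rm*1e3).round(1)
for n,p in dict(lowhole=tz(271,184,.042),yhole=tz(378,143,.070)).items(): print(n,p,j(p))
print('post',[j(tz(*p,.062)) for p in [(640,140),(675,135),(640,180)]],'yhalf',[j(tz(*p,.066)) for p in [(430,148),(565,130),(570,207),(430,222)]],'knk',[j(tz(*p,.070)) for p in [(345,102),(408,100),(412,183),(347,190)]])
print('scene lowhole',j(sz(453,310,.042)),'yhole',j(sz(369,216,.07)), 'post',[j(sz(*p,.062)) for p in [(197,112),(248,85),(262,95),(212,120)]])
for c,nm in ((t,'top'),(s,'scene')):
    h=cv2.cvtColor(c['frame'],cv2.COLOR_BGR2HSV)
    for n,m in dict(red=cv2.inRange(h,(0,150,60),(8,255,255))|cv2.inRange(h,(172,150,60),(180,255,255)),blue=cv2.inRange(h,(100,150,60),(130,255,255))).items():
        k,l,st,ce=cv2.connectedComponentsWithStats(m)
        for i in range(1,k):
            if st[i,4]>20: print(nm,n,st[i],ce[i])
print('stand',[tp(*p,.06) for p in [(128,220),(545,103),(583,258),(165,378)]])
print('red',[tp(*p,.084) for p in [(168,245),(228,235),(238,288),(182,300)]],tp(203,267,.084),'blue',tp(465,190,.084))
E
```

```text
jig 0.12949735725380687 [0.56301662 0.04197755] res [[-0.3098591  -0.48220017]
 [-0.51008752 -0.15519635]
 [ 0.61991503  0.94762065]
 [ 0.2000316  -0.31022413]]
lowhole [0.56465888 0.04268935 0.042     ] [1.7 0.5]
yhole [0.57568436 0.00145531 0.07      ] [  7.3 -41.8]
post [array([   0. , -144.3]), array([   0.6, -158.1]), array([ -15.8, -142.2])] yhalf [array([  4.2, -62. ]), array([   6.1, -115. ]), array([ -24.6, -113.2]), array([-25. , -58.7])] knk [array([ 24.9, -30.8]), array([ 23.2, -55.3]), array([ -9.8, -53.2]), array([-10. , -27.9])]
scene lowhole [1.3 0.3] yhole [  7.1 -42. ] post [array([   2. , -153.8]), array([ -27.1, -153.3]), array([ -26.4, -143.4]), array([   1.3, -144.8])]
top red [480 135  29  37 408] [494.01715686 152.6004902 ]
top red [292 156  58  16 212] [320.09433962 163.52358491]
top red [164 264   9   9  63] [168.12698413 267.87301587]
top blue [288 138  57  17 252] [315.73015873 146.04761905]
top blue [202 253   9   9  61] [206.04918033 256.81967213]
scene red [385  42  51  35 880] [404.28068182  56.8875    ]
scene red [123 210  44  11 410] [143.75121951 214.62439024]
scene red [223 287  56  33 256] [251.06640625 302.65234375]
scene red [466 307  13  17 146] [472.21232877 314.5890411 ]
scene blue [363  35  46  31 490] [380.28163265  47.44489796]
scene blue [412  52  51  34 975] [436.87384615  68.48205128]
scene blue [424 289  11  16 113] [428.69026549 296.38938053]
scene blue [208 300  56  34 300] [235.46333333 316.44666667]
stand [array([0.46890938, 0.38051016, 0.06      ]), array([0.50826704, 0.25699586, 0.06      ]), array([0.46117546, 0.24234751, 0.06      ]), array([0.42154811, 0.36512028, 0.06      ])]
red [array([0.45858853, 0.35957496, 0.084     ]), array([0.46204153, 0.34217346, 0.084     ]), array([0.446457  , 0.33790759, 0.084     ]), array([0.44246649, 0.35403544, 0.084     ])] [0.4523678  0.34871556 0.084     ] blue [0.47735638 0.27336972 0.084     ]
```

>>> send_rows([
  {"dp":[0.579,-0.852,0],"dr":[0,0,-0.374]},
  {"dp":[0.579,-0.852,0],"dr":[0,0,-0.374]},
  {"dp":[0.579,-0.852,0],"dr":[0,0,-0.374]},
  {"dp":[0.579,-0.852,0],"dr":[0,0,-0.374]},
  {"dp":[0.579,-0.852,0],"dr":[0,0,-0.374]},
  {"dp":[0.579,-0.852,0],"dr":[0,0,-0.374]},
  {"dp":[0.579,-0.852,0],"dr":[0,0,-0.374]},
  {"dp":[0.579,-0.852,0],"dr":[0,0,-0.374]},
  {"dp":[0.579,-0.852,0],"dr":[0,0,-0.374]},
  {"dp":[0.579,-0.852,0],"dr":[0,0,-0.374]},
  {"dp":[0.579,-0.852,0],"dr":[0,0,-0.374]},
  {"dp":[0.579,-0.852,0],"dr":[0,0,-0.374]},
], claw=1, force=20)

```text
time: 1.15
position: [0.4201, 0.0908, 0.2105]
ee_rot: [0.706, -0.706, -0.045, 0.045]
contact_force: [1.7, 1.0, 0.6]
gripper_width: 0.0104
```

>>> send_rows([
  {"dp":[0.203,-0.299,0]},
  {"dp":[0.203,-0.299,0]},
  {"dp":[0.203,-0.299,0]},
  {"dp":[0.203,-0.299,0]},
  {"dp":[0.203,-0.299,0]},
  {"dp":[0.203,-0.299,0]},
  {"dp":[0.203,-0.299,0]},
  {"dp":[0.203,-0.299,-0.02]},
  {"dp":[0.203,-0.299,-0.06]},
  {"dp":[0.203,-0.299,-0.1]},
  {"dp":[0.203,-0.299,-0.1]},
])

```text
invalid input
```

```bash
python3 - <<'E'
from h import *
c=shot('wrist','w1');shot('top','t1');print(env.state())
E
```

```text
{'time': 1.25, 'q': array([-6.52146773e-02,  1.03774083e-01,  1.75856050e+00, -8.75163677e-04,
        1.27917929e+00, -1.87939538e-01]), 'qd': array([ 0.10574044, -0.04090128,  0.05213237,  0.02594264,  0.01726419,
        0.08521474]), 'joint_torque': array([ -3.09834771, -28.64864945, -25.67651868,  -0.16342458,
        -0.10102465,  -0.84029417]), 'position': array([0.42168538, 0.08877672, 0.21015884]), 'ee_rot': array([-0.70547292,  0.70606793,  0.04344156, -0.04346112]), 'contact_force': array([0.61159981, 0.75256985, 0.10236318]), 'torque': array([-0.0881023 ,  0.10292341, -0.0016084 ]), 'gripper_width': 0.002046640521480755}
```

View pics/w1.png

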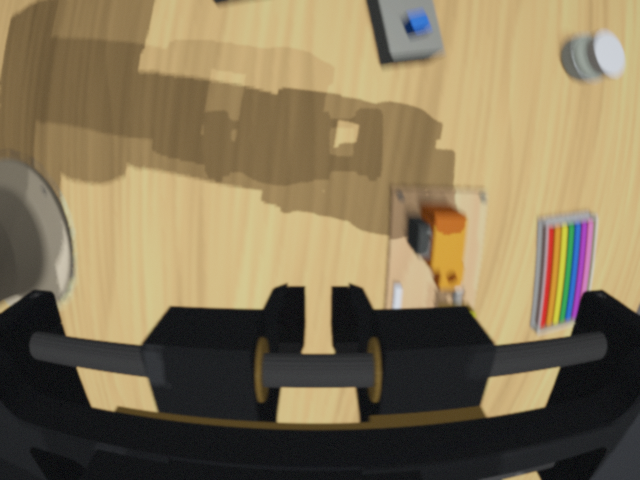

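View pics/t1.png

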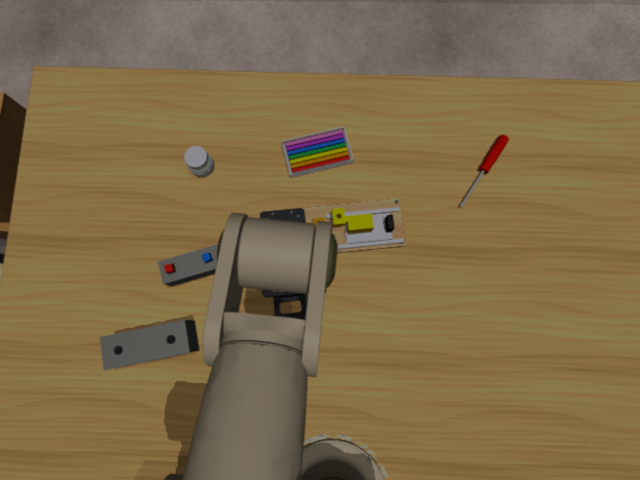

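The wrist view shows the orange half at (445,245), with the fingers hiding the rest. The rows were refused because "dr" was missing, so I'll resend with it.

>>> send_rows([
  {"dp":[0.201,-0.296,0],"dr":[0,0,0]},
  {"dp":[0.201,-0.296,0],"dr":[0,0,0]},
  {"dp":[0.201,-0.296,0],"dr":[0,0,0]},
  {"dp":[0.201,-0.296,0],"dr":[0,0,0]},
  {"dp":[0.201,-0.296,0],"dr":[0,0,0]},
  {"dp":[0.201,-0.296,0],"dr":[0,0,0]},
  {"dp":[0.201,-0.296,0],"dr":[0,0,0]},
  {"dp":[0.201,-0.296,0],"dr":[0,0,0]},
  {"dp":[0.201,-0.296,-0.05],"dr":[0,0,0]},
  {"dp":[0.201,-0.296,-0.1],"dr":[0,0,0]},
  {"dp":[0.201,-0.296,-0.14],"dr":[0,0,0]},
  {"dp":[0.201,-0.296,-0.14],"dr":[0,0,0]},
])

```text
time: 2.25
position: [0.567, -0.1265, 0.1]
ee_rot: [0.707, -0.704, -0.043, 0.049]
contact_force: [-0.2, -0.5, -0.0]
gripper_width: 0.0005
```

```bash
python3 - <<'E'
from h import *
c=shot('scene','s2');print(env.state()['position'],env.state()['contact_force'])
cv2.imwrite('pics/s2z.png',cv2.resize(c['frame'][120:320,180:400],None,fx=3,fy=3))
E
```

```text
[ 0.56866639 -0.12739045  0.10370734] [ 0.43572075 -0.29199283  0.31517446]
```

View pics/s2z.png

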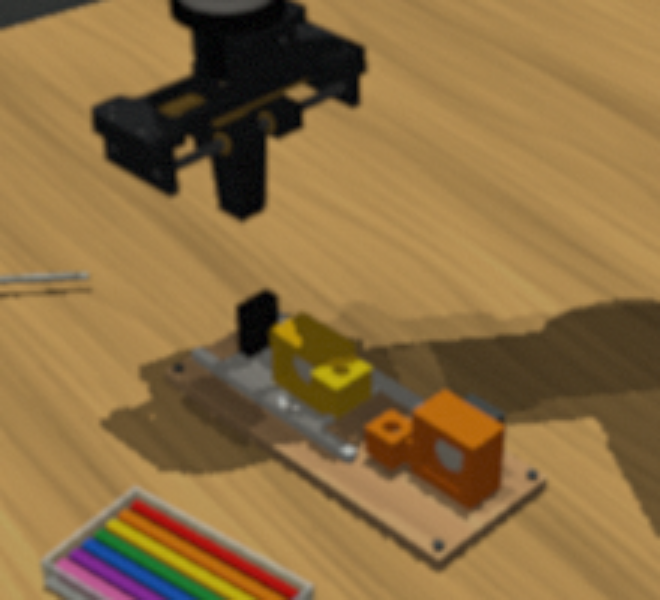

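>>> send_rows([
  {"dp":[0.005,-0.011,0],"dr":[0,0,0]},
  {"dp":[0.005,-0.011,-0.03],"dr":[0,0,0]},
  {"dp":[0.005,-0.011,-0.06],"dr":[0,0,0]},
  {"dp":[0.005,-0.011,-0.091],"dr":[0,0,0]},
  {"dp":[0.005,-0.011,-0.091],"dr":[0,0,0]},
  {"dp":[0.005,-0.011,-0.091],"dr":[0,0,0]},
])

```text
time: 2.8
position: [0.5749, -0.1378, 0.039]
ee_rot: [-0.705, 0.706, 0.046, -0.045]
contact_force: [0.2, -0.8, -0.2]
gripper_width: 0.0003
```

>>> send_rows([
  {"dp":[-0.001,0.009,-0.003],"dr":[0,0,0]},
  {"dp":[-0.002,0.018,-0.003],"dr":[0,0,0]},
  {"dp":[-0.003,0.027,-0.003],"dr":[0,0,0]},
  {"dp":[-0.005,0.036,-0.003],"dr":[0,0,0]},
  {"dp":[-0.006,0.044,-0.003],"dr":[0,0,0]},
  {"dp":[-0.007,0.052,-0.003],"dr":[0,0,0]},
  {"dp":[-0.008,0.058,-0.003],"dr":[0,0,0]},
  {"dp":[-0.008,0.062,-0.003],"dr":[0,0,0]},
  {"dp":[-0.008,0.062,-0.003],"dr":[0,0,0]},
])

```text
time: 3.55
position: [0.5679, -0.0903, 0.0351]
ee_rot: [0.706, -0.706, -0.046, 0.046]
contact_force: [1.0, -0.3, 0.7]
gripper_width: 0.0003
```

```bash
python3 - <<'E'
from h import *
c=shot('scene','s3');print(env.state()['position'],env.state()['contact_force'])
cv2.imwrite('pics/s3z.png',cv2.resize(c['frame'][180:320,200:400],None,fx=4,fy=4,interpolation=cv2.INTER_CUBIC))
E
```

```text
[ 0.56801341 -0.09069175  0.03506263] [-0.11393246 -0.63898807  0.12408043]
```

View pics/s3z.png

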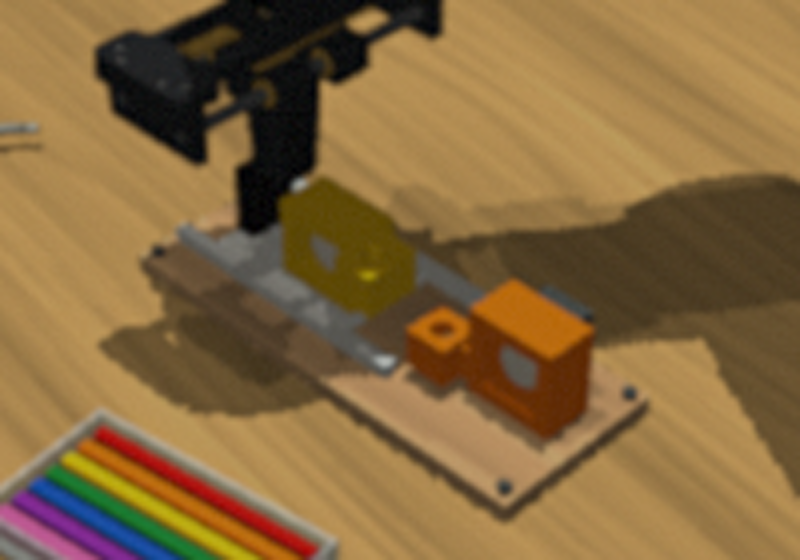

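```bash
python3 - <<'E'
from h import *
c=load('s3');p=env.state()['position']; q=proj(c,p); print(q,(q-[200,180])*4)
s=load('scene0');
o=np.array([.5630,.0420]);th=.1295;Rm=np.array([[np.cos(th),-np.sin(th)],[np.sin(th),np.cos(th)]])
j=lambda p:((p[:2]-o)@Rm*1e3).round(1)
for fr,n in ((s['frame'],'0'),(c['frame'],'3')):
    h=cv2.cvtColor(fr,cv2.COLOR_BGR2HSV);m=cv2.inRange(h,(23,150,40),(33,255,255))[200:290,220:340];x,y,w,hh=cv2.boundingRect(m);print(n,x+220,y+200,w,hh)
# where is post edges in s3, z=.062
for pt in [(240,168),(252,160)]: print(j(onz(c,pt[0]/4+200,pt[1]/4+180,.062)))
for pt in [(240,225),(270,233)]: print(j(onz(c,pt[0]/4+200,pt[1]/4+180,.018)))
c=shot('top','t3');cv2.imwrite('pics/t3z.png',cv2.resize(c['frame'][150:300,260:460],None,fx=4,fy=4,interpolation=cv2.INTER_CUBIC))
E
```

```text
[271.08007085 233.38076168] [284.32028341 213.52304671]
0 269 224 35 34
3 270 225 33 34
[   0.5 -152.3]
[  -9.  -153.3]
[  -2.3 -158.9]
[  -9.2 -141.7]
```

View pics/t3z.png

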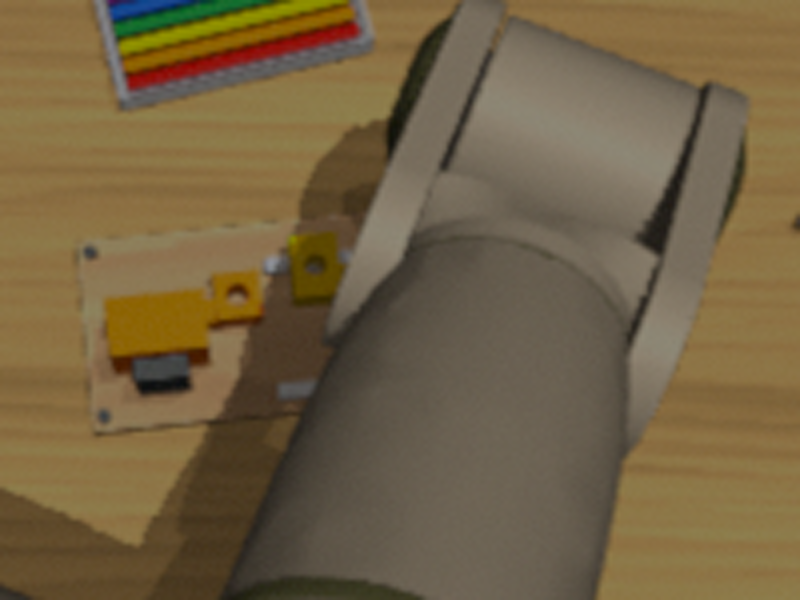

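```bash
python3 - <<'E'
from h import *
c=load('s3');f=c['frame'][200:260,240:310].astype(float);f=np.clip((f/255)**.45*255,0,255).astype(np.uint8)
cv2.imwrite('pics/s3y.png',cv2.resize(f,None,fx=8,fy=8,interpolation=cv2.INTER_CUBIC))
w=shot('wrist','w3');f=np.clip((w['frame']/255.)**.5*255,0,255).astype(np.uint8);cv2.imwrite('pics/w3g.png',f)
E
```

```text
(no output)
```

View pics/s3y.png

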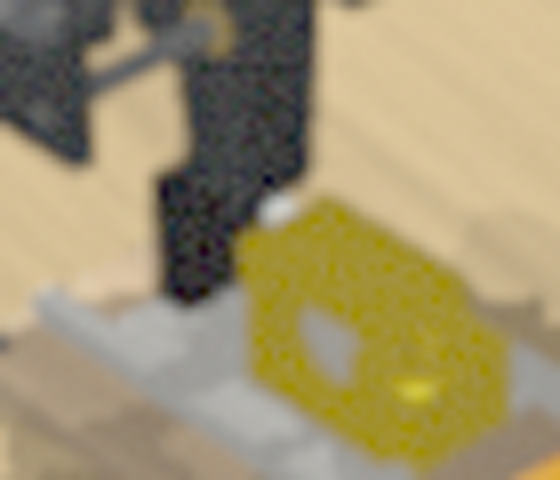

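View pics/w3g.png

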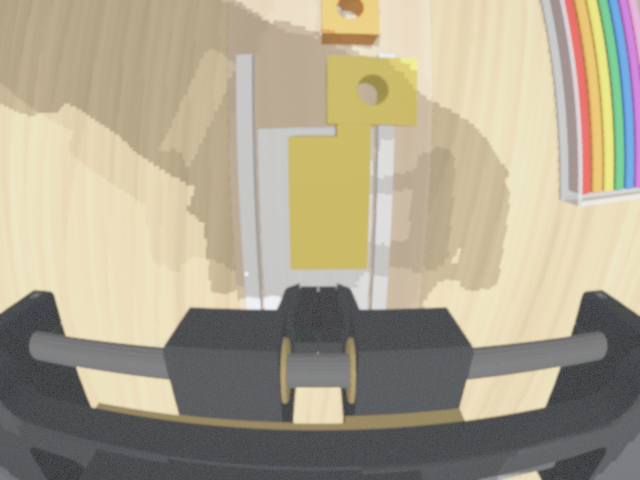

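```bash
python3 - <<'E'
from h import *
c=load('s2');q=proj(c,[.5687,-.1274,.1037]);print((q-[180,120])*3)
c=shot('scene','s4');q=proj(c,env.state()['position']);print(q)
for n,cc in(('s2',c),):
  pass
a=load('s2')['frame'][150:230,230:290];f=np.clip((a/255.)**.45*255,0,255).astype(np.uint8)
cv2.imwrite('pics/s2y.png',cv2.resize(f,None,fx=8,fy=8,interpolation=cv2.INTER_CUBIC))
E
```

```text
[239.49395924 239.643717  ]
[270.96760558 233.31128276]
```

View pics/s2y.png

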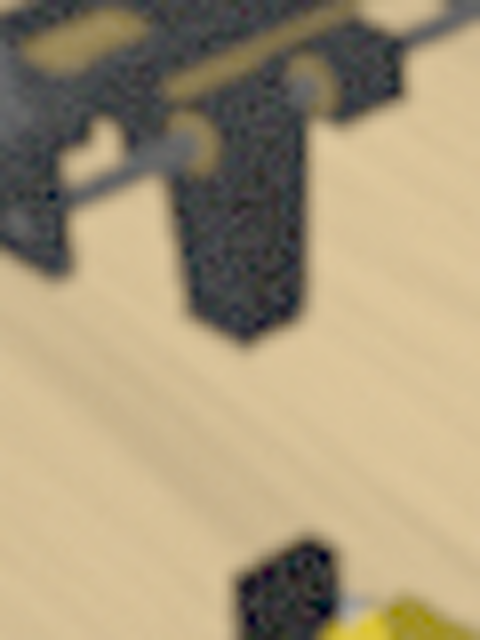

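```bash
python3 - <<'E'
from h import *
w=load('w3')
o=np.array([.5630,.0420]);th=.1295;Rm=np.array([[np.cos(th),-np.sin(th)],[np.sin(th),np.cos(th)]])
j=lambda p:((p[:2]-o)@Rm*1e3).round(1)
for pt,z in (((372,90),.07),((351,8),.042),((290,269),.066),((368,269),.066)):
    p=onz(w,*pt,z,True);print(p,j(p))
T=w['camera_from_world'];print('campos',-T[:3,:3].T@T[:3,3])
# start image: visual tip in w
p=env.state()['position'];print(p)
q=T[:3,:3]@p+T[:3,3];r=np.hypot(*q[:2]);a=np.arctan2(r,q[2]);K=w['intrinsics'];print('tcp pix',K[0,2]+K[0,0]*a*q[0]/r,K[1,2]+K[0,0]*a*q[1]/r)
for L in(.01,.02,.03,.04):
    pp=p+[0,0,L];q=T[:3,:3]@pp+T[:3,3];r=np.hypot(*q[:2]);a=np.arctan2(r,q[2]);print(L,'pix',K[0,2]+K[0,0]*a*q[0]/r,K[1,2]+K[0,0]*a*q[1]/r)
E
```

```text
[5.75407019e-01 1.27603150e-04 7.00000000e-02] [  6.9 -43.1]
[0.56493224 0.04080795 0.042     ] [ 1.8 -1.4]
[ 0.55347877 -0.07459907  0.066     ] [ -24.5 -114.4]
[ 0.58544773 -0.07050337  0.066     ] [   7.7 -114.5]
campos [ 0.55765109 -0.0178146   0.20849858]
[ 0.56800467 -0.09113985  0.0349794 ]
tcp pix 319.4156944151823 280.30931605069975
0.01 pix 319.49971140419547 288.4362351842645
0.02 pix 319.59225090325816 297.43176861121344
0.03 pix 319.69454598374233 307.4305911253449
0.04 pix 319.80804188276295 318.593248166394
```

>>> send_rows([
  {"dp":[0,0,0.03],"dr":[0,0,0]},
  {"dp":[0,0,0.053],"dr":[0,0,0]},
  {"dp":[0,0,0.053],"dr":[0,0,0]},
  {"dp":[0.005,-0.04,0.053],"dr":[0,0,0]},
  {"dp":[0.009,-0.072,0.053],"dr":[0,0,0]},
  {"dp":[0.009,-0.072,0.03],"dr":[0,0,0]},
  {"dp":[0.009,-0.072,0],"dr":[0,0,0]},
  {"dp":[0.009,-0.072,-0.016],"dr":[0,0,0]},
  {"dp":[0.009,-0.072,-0.016],"dr":[0,0,0]},
  {"dp":[0.009,-0.072,-0.016],"dr":[0,0,0]},
])

```text
time: 4.58
position: [0.5745, -0.1447, 0.0226]
ee_rot: [0.706, -0.705, -0.045, 0.046]
contact_force: [-0.4, -0.1, -0.2]
gripper_width: 0.0002
```

```bash
python3 - <<'E'
from h import *
c=shot('scene','s5');s=env.state();print(s['position'],s['contact_force'])
f=np.clip((c['frame'][190:270,230:310]/255.)**.45*255,0,255).astype(np.uint8)
cv2.imwrite('pics/s5y.png',cv2.resize(f,None,fx=7,fy=7,interpolation=cv2.INTER_CUBIC));print((proj(c,s['position'])-[230,190])*7)
E
```

```text
[ 0.57504083 -0.14483324  0.02352269] [ 0.68164561 -0.08202441 -0.30184017]
[175.05178136 259.6734639 ]
```

View pics/s5y.png

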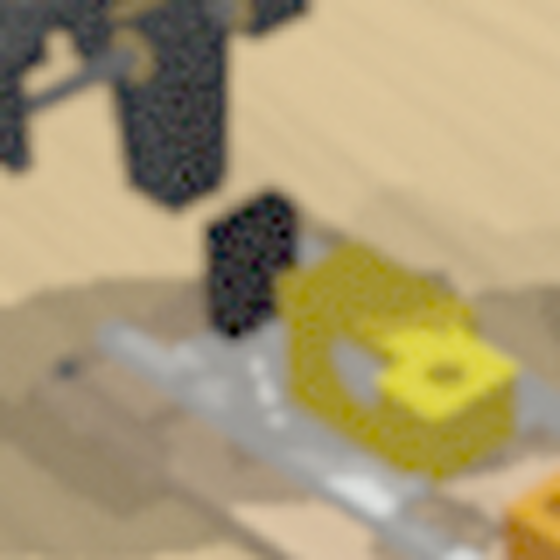

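```bash
python3 - <<'E'
from h import *
w=load('wrist0');T=w['camera_from_world'];K=w['intrinsics']
p=np.array([0.13833553, 0.5062458 , 0.21012578]);tx=np.array([.2637,.9646,0]);tz=np.array([-.9646,.2637,0])
def pj(p):
    q=T[:3,:3]@p+T[:3,3];r=np.hypot(*q[:2]);a=np.arctan2(r,q[2]);return (K[:2,2]+K[0,0]*a*q[:2]/r).round(0)
for L in(0,.01,.02,.03,.04):
    print(L,[pj(p+tx*sx*.044+tz*sz+[0,0,L]) for sz in(-.009,.009) for sx in (-1,1)])
f=np.clip((w['frame'][270:420]/255.)**.45*255,0,255).astype(np.uint8);cv2.imwrite('pics/w0g.png',f)
E
```

```text
0 [array([235., 297.]), array([403., 297.]), array([232., 265.]), array([405., 265.])]
0.01 [array([231., 305.]), array([407., 305.]), array([228., 272.]), array([410., 272.])]
0.02 [array([226., 315.]), array([411., 315.]), array([223., 280.]), array([415., 280.])]
0.03 [array([222., 325.]), array([416., 325.]), array([217., 289.]), array([420., 289.])]
0.04 [array([216., 336.]), array([421., 336.]), array([211., 299.]), array([426., 299.])]
```

View pics/w0g.png

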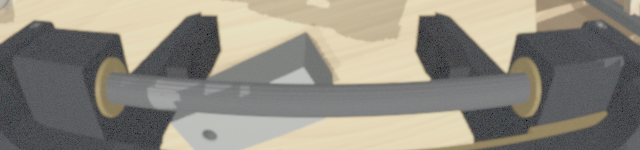

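The fingers measure about 27 mm shorter than the reported TCP. Scene view, wrist view and the missed push all agree, so true tip z ≈ reported z + 0.027. I'll lower by that amount and push again.

>>> send_rows([
  {"dp":[0,0,-0.02],"dr":[0,0,0]},
  {"dp":[0,0,-0.02],"dr":[0,0,0]},
  {"dp":[-0.001,0.01,-0.02],"dr":[0,0,0]},
  {"dp":[-0.003,0.02,-0.02],"dr":[0,0,0]},
  {"dp":[-0.004,0.03,-0.02],"dr":[0,0,0]},
  {"dp":[-0.005,0.036,-0.02],"dr":[0,0,0]},
  {"dp":[-0.005,0.042,-0.02],"dr":[0,0,0]},
])

```text
time: 5.22
position: [0.5711, -0.1131, 0.0088]
ee_rot: [-0.705, 0.706, 0.046, -0.046]
contact_force: [-1.6, -5.2, 1.9]
gripper_width: 0.0004
```

```bash
python3 - <<'E'
from h import *
c=shot('scene','s6');s=env.state();print(s['position'],s['contact_force'])
f=np.clip((c['frame'][190:290,220:340]/255.)**.45*255,0,255).astype(np.uint8)
cv2.imwrite('pics/s6y.png',cv2.resize(f,None,fx=6,fy=6,interpolation=cv2.INTER_CUBIC))
E
```

```text
[ 0.57113771 -0.11236751  0.00863134] [-1.02000495 -0.69030518  0.77505202]
```

View pics/s6y.png

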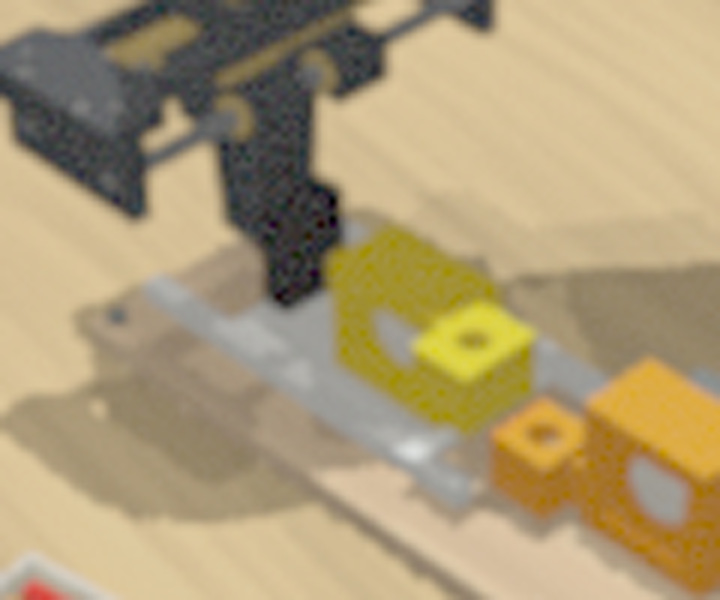

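>>> send_rows([
  {"dp":[-0.001,0.006,0],"dr":[0,0,0]},
  {"dp":[-0.002,0.012,0],"dr":[0,0,0]},
  {"dp":[-0.003,0.018,0],"dr":[0,0,0]},
  {"dp":[-0.003,0.024,0],"dr":[0,0,0]},
  {"dp":[-0.004,0.028,0],"dr":[0,0,0]},
  {"dp":[-0.004,0.032,0],"dr":[0,0,0]},
])

```text
time: 5.77
position: [0.5679, -0.089, 0.008]
ee_rot: [-0.706, 0.706, 0.046, -0.046]
contact_force: [0.1, -4.8, 2.9]
gripper_width: 0.0001
```

>>> send_rows([
  {"dp":[0,0.002,0],"dr":[0,0,0]},
  {"dp":[0,0.004,0],"dr":[0,0,0]},
])

```text
time: 5.93
position: [0.5676, -0.0862, 0.0078]
ee_rot: [0.706, -0.706, -0.045, 0.046]
contact_force: [-1.2, -12.1, 3.3]
gripper_width: 0.0006
```

>>> send_rows([
  {"dp":[0,0.001,0],"dr":[0,0,0]},
  {"dp":[0,0.001,0],"dr":[0,0,0]},
  {"dp":[0,0.001,0],"dr":[0,0,0]},
])

```text
time: 6.18
position: [0.5676, -0.0863, 0.0078]
ee_rot: [-0.705, 0.706, 0.045, -0.046]
contact_force: [-1.6, -8.1, 2.3]
gripper_width: 0.0009
```

```bash
python3 - <<'E'
from h import *
c=shot('scene','s7');s=env.state();print(s['position'],s['contact_force'])
f=np.clip((c['frame'][190:290,240:360]/255.)**.45*255,0,255).astype(np.uint8)
cv2.imwrite('pics/s7y.png',cv2.resize(f,None,fx=6,fy=6,interpolation=cv2.INTER_CUBIC))
w=shot('wrist','w7')
cv2.imwrite('pics/w7y.png',cv2.resize(w['frame'][60:300,200:460],None,fx=2.5,fy=2.5,interpolation=cv2.INTER_CUBIC))
E
```

```text
[ 0.56757332 -0.08627771  0.00789119] [-2.05786831 -7.05110321  1.98243858]
```

View pics/s7y.png

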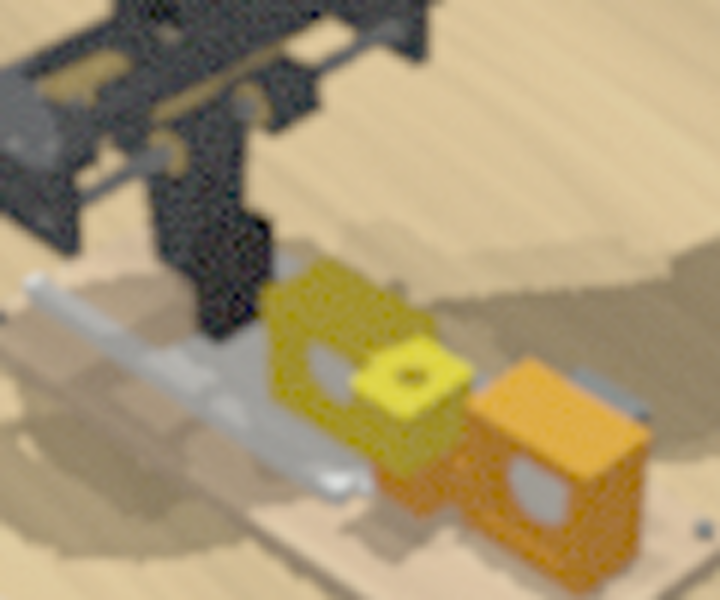

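View pics/w7y.png

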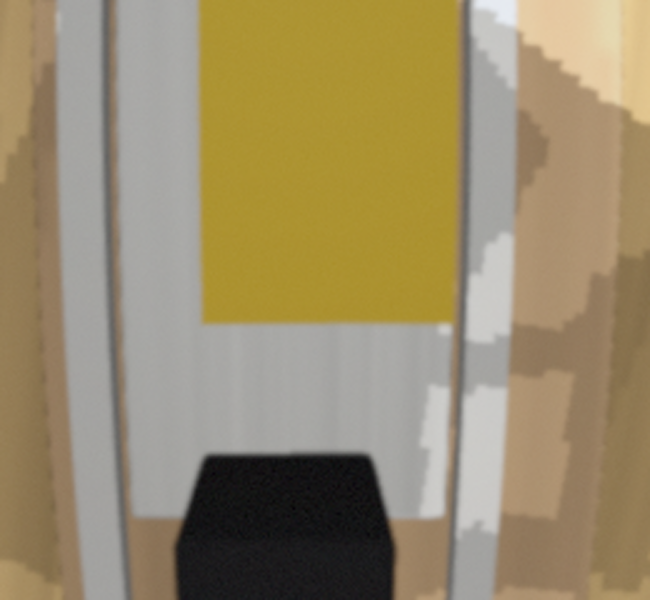

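```bash
python3 - <<'E'
from h import *
c=load('s7')
o=np.array([.5630,.0420]);th=.1295;Rm=np.array([[np.cos(th),-np.sin(th)],[np.sin(th),np.cos(th)]])
j=lambda p:((p[:2]-o)@Rm*1e3).round(1)
print(j(onz(c,308.7,252.7,.07)))
w=load('w7')
for x,y in ((203,323),(453,322)): print(j(onz(w,x/2.5+200,y/2.5+60,.066,True)))
E
```

```text
[7.7 2. ]
[-24.3 -72.2]
[  7.2 -72. ]
```

>>> send_rows([
  {"dp":[0.001,-0.01,0.02],"dr":[0,0,0]},
  {"dp":[0,-0.01,0.06],"dr":[0,0,0]},
  {"dp":[0,-0.01,0.11],"dr":[0,0,0]},
  {"dp":[-0.02,0.03,0.16],"dr":[0,0,0.02]},
  {"dp":[-0.04,0.08,0.21],"dr":[0,0,0.03]},
  {"dp":[-0.154,0.58,0.22],"dr":[0,0,0.058]},
  {"dp":[-0.154,0.58,0.22],"dr":[0,0,0.058]},
  {"dp":[-0.154,0.58,0.22],"dr":[0,0,0.058]},
  {"dp":[-0.154,0.58,0.22],"dr":[0,0,0.058]},
  {"dp":[-0.154,0.58,0.22],"dr":[0,0,0.058]},
  {"dp":[-0.154,0.58,0.22],"dr":[0,0,0.058]},
  {"dp":[-0.154,0.58,0.22],"dr":[0,0,0.058]},
])

```text
time: 7.28
position: [0.4757, 0.2454, 0.1664]
ee_rot: [0.699, -0.698, -0.109, 0.11]
contact_force: [2.0, 0.9, 0.2]
gripper_width: 0.0
```

```bash
python3 - <<'E'
from h import *
s=env.state();print(s['position'],s['ee_rot'])
E
```

```text
[0.47566547 0.24538766 0.16642946] [ 0.69886264 -0.69826269 -0.10882419  0.11035181]
```

>>> send_rows([
  {"dp":[-0.032,0.138,0],"dr":[0,0,0]},
  {"dp":[-0.032,0.138,0],"dr":[0,0,0]},
  {"dp":[-0.032,0.138,0],"dr":[0,0,0]},
  {"dp":[-0.032,0.138,-0.02],"dr":[0,0,0]},
  {"dp":[-0.032,0.138,-0.04],"dr":[0,0,0]},
  {"dp":[-0.032,0.138,-0.04],"dr":[0,0,0]},
  {"dp":[-0.032,0.138,-0.04],"dr":[0,0,0]},
], claw=0.45)

```text
time: 7.87
position: [0.4526, 0.3466, 0.1362]
ee_rot: [-0.698, 0.699, 0.109, -0.111]
contact_force: [0.5, -0.5, 0.9]
gripper_width: 0.0447
```

```bash
python3 - <<'E'
from h import *
w=shot('wrist','w8');t=shot('top','t8');s=env.state();print(s['position'],s['ee_rot'],s['gripper_width'])
cv2.imwrite('pics/t8z.png',cv2.resize(t['frame'][190:270,270:415],None,fx=5.5,fy=5.5,interpolation=cv2.INTER_CUBIC))
E
```

```text
[0.45358931 0.34663074 0.13751362] [ 0.69875396 -0.69841379 -0.10956776  0.10934343] 0.0484988528836583
```

View pics/w8.png

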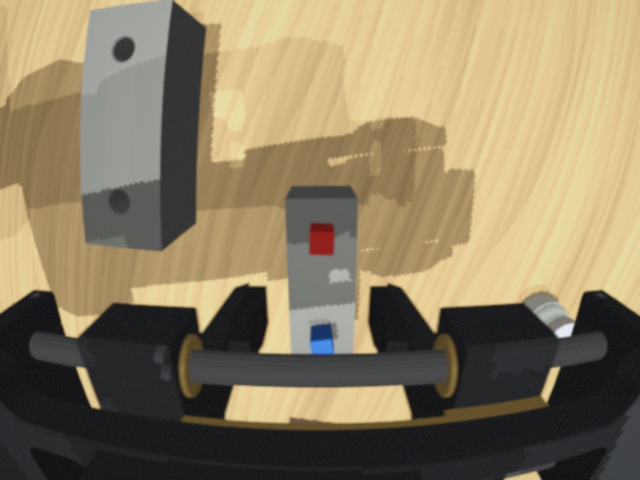

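View pics/t8z.png

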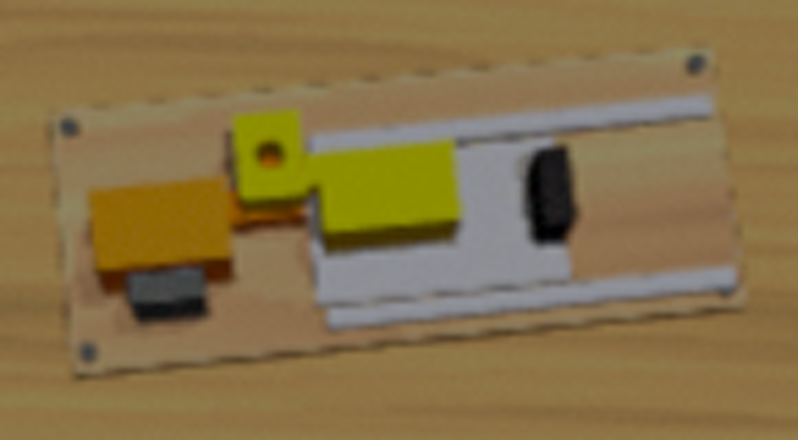

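```bash
python3 - <<'E'
from h import *
w=load('w8');h=cv2.cvtColor(w['frame'],cv2.COLOR_BGR2HSV)
m=cv2.inRange(h,(0,150,110),(8,255,255))|cv2.inRange(h,(172,150,110),(180,255,255))
k,l,st,ce=cv2.connectedComponentsWithStats(m)
for i in range(1,k):
    if st[i,4]>50: 
        x,y,ww,hh=st[i,:4];print(st[i],ce[i],onz(w,*ce[i],.084,True),[onz(w,a,b,.084,True)[:2].round(4) for a,b in((x,y),(x+ww,y),(x,y+hh),(x+ww,y+hh))])
        r=cv2.minAreaRect(np.argwhere(l==i)[:,::-1].astype(np.float32));print(r)
cv2.imwrite('pics/w8z.png',cv2.resize(w['frame'][170:360,240:400],None,fx=3.5,fy=3.5,interpolation=cv2.INTER_CUBIC))
o=np.array([.5630,.0420]);th=.1295;Rm=np.array([[np.cos(th),-np.sin(th)],[np.sin(th),np.cos(th)]])
t=load('t8')
p=onz(t,(269+.5)/5.5-.5+270,(153+.5)/5.5-.5+190,.07);print('yhole',p,(p[:2]-o)@Rm*1e3)
T=w['camera_from_world'];print(T[:3,:3].round(3),-T[:3,:3].T@T[:3,3])
E
```

```text
[310 230  24  25 547] [321.12065814 241.75868373] [0.45228482 0.35105908 0.084     ] [array([0.4432, 0.3563]), array([0.4576, 0.3609]), array([0.4482, 0.3404]), array([0.4629, 0.3451])]
((321.0689697265625, 241.82757568359375), (23.37136459350586, 23.488807678222656), 3.3664605617523193)
yhole [0.57053919 0.04354099 0.07      ] [7.67506212 0.55448401]
[[ 0.952  0.306 -0.003]
 [ 0.294 -0.912  0.286]
 [ 0.085 -0.273 -0.958]] [0.42957285 0.41687907 0.30963946]
```

View pics/w8z.png

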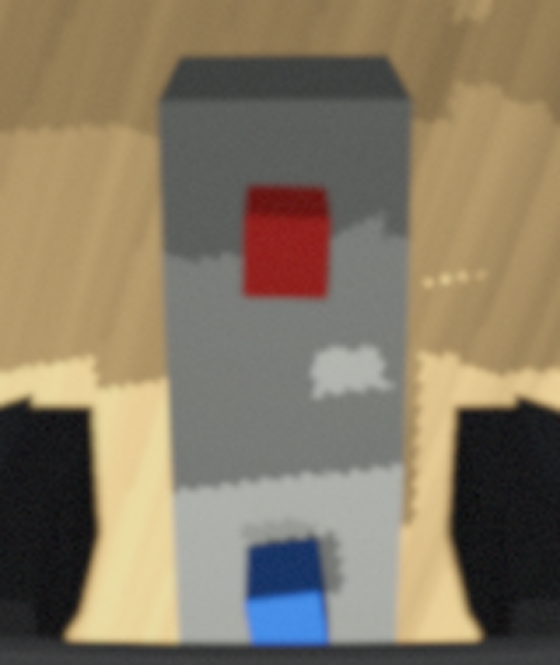

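>>> send_rows([
  {"dp":[-0.001,0.0045,-0.04],"dr":[0,0,0]},
  {"dp":[-0.001,0.0045,-0.08],"dr":[0,0,0]},
  {"dp":[-0.001,0.0045,-0.11],"dr":[0,0,0]},
  {"dp":[-0.001,0.0045,-0.132],"dr":[0,0,0]},
  {"dp":[-0.001,0.0045,-0.132],"dr":[0,0,0]},
  {"dp":[-0.001,0.0045,-0.132],"dr":[0,0,0]},
])

```text
time: 8.47
position: [0.453, 0.3499, 0.0385]
ee_rot: [0.699, -0.699, -0.109, 0.109]
contact_force: [0.4, -0.1, 1.2]
gripper_width: 0.0486
```

```bash
python3 - <<'E'
from h import *
w=shot('wrist','w9');c=shot('scene','s9');s=env.state();print(s['position'],s['contact_force'],s['gripper_width'])
a=cv2.resize(c['frame'][230:370,390:530],None,fx=4,fy=4,interpolation=cv2.INTER_CUBIC)
b=cv2.resize(w['frame'][240:400,220:420],None,fx=3,fy=3,interpolation=cv2.INTER_CUBIC)
cv2.imwrite('pics/s9z.png',a);cv2.imwrite('pics/w9z.png',np.clip((b/255.)**.5*255,0,255))
E
```

```text
[0.45364676 0.3503531  0.03961497] [-0.31388126  1.05115703 -0.08011206] 0.04843620940807606[ WARN:0@6.552] global loadsave.cpp:1063 imwrite_ Unsupported depth image for selected encoder is fallbacked to CV_8U.
```

View pics/s9z.png

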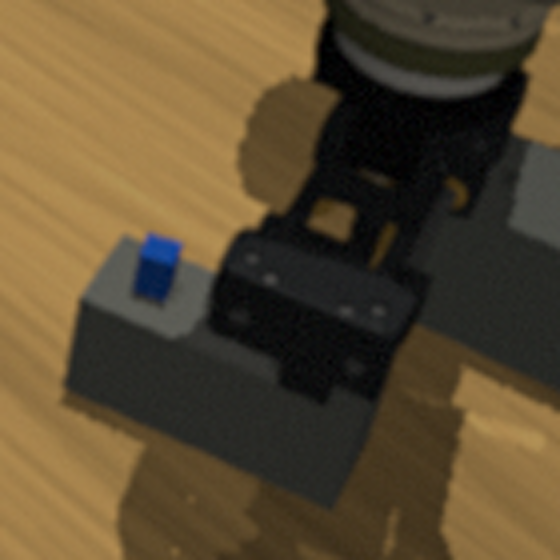

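View pics/w9z.png

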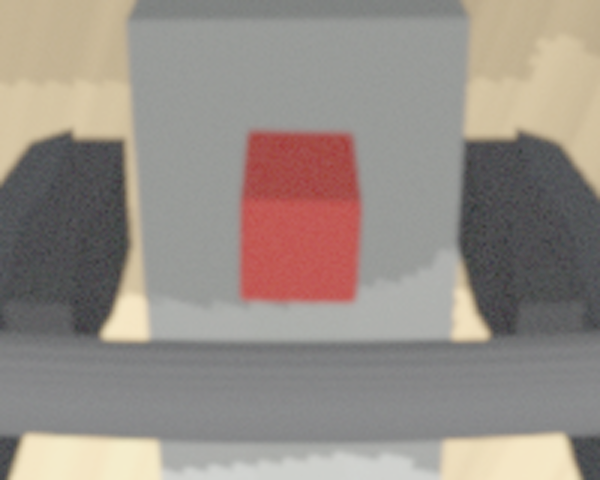

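>>> send_rows([
  {"dp":[0,0,0],"dr":[0,0,0]},
  {"dp":[0,0,0],"dr":[0,0,0]},
  {"dp":[0,0,0],"dr":[0,0,0]},
  {"dp":[0,0,0],"dr":[0,0,0]},
  {"dp":[0,0,0],"dr":[0,0,0]},
  {"dp":[0,0,0],"dr":[0,0,0]},
], claw=1, force=40)

```text
time: 9.07
position: [0.4527, 0.35, 0.038]
ee_rot: [0.699, -0.699, -0.11, 0.11]
contact_force: [-0.2, 0.6, 1.5]
gripper_width: 0.0153
```

>>> send_rows([
  {"dp":[0,0,0.01],"dr":[0,0,0]},
  {"dp":[0,0,0.03],"dr":[0,0,0]},
  {"dp":[0,0,0.06],"dr":[0,0,0]},
  {"dp":[0,0,0.09],"dr":[0,0,0]},
  {"dp":[0,0,0.12],"dr":[0,0,0]},
  {"dp":[0,0,0.13],"dr":[0,0,0]},
  {"dp":[0,0,0.13],"dr":[0,0,0]},
])

```text
time: 9.65
position: [0.4534, 0.3504, 0.1372]
ee_rot: [0.699, -0.698, -0.111, 0.108]
contact_force: [0.0, 0.0, -0.2]
gripper_width: 0.0156
```

```bash
python3 - <<'E'
from h import *
w=shot('wrist','w10');c=shot('scene','s10');s=env.state();print(s['position'],s['ee_rot'],s['contact_force'],s['gripper_width'])
a=cv2.resize(c['frame'][190:350,390:550],None,fx=3.5,fy=3.5,interpolation=cv2.INTER_CUBIC)
b=cv2.resize(w['frame'][150:400,220:420],None,fx=2.4,fy=2.4,interpolation=cv2.INTER_CUBIC)
g=lambda b:np.clip((b/255.)**.5*255,0,255).astype(np.uint8)
cv2.imwrite('pics/s10z.png',g(a));cv2.imwrite('pics/w10z.png',g(b))
E
```

```text
[0.4522761  0.34977063 0.13438291] [-0.69843221  0.69869645  0.10913817 -0.11002084] [-0.19209556 -0.9403517  -1.89306593] 0.015785169468744434
```

View pics/s10z.png

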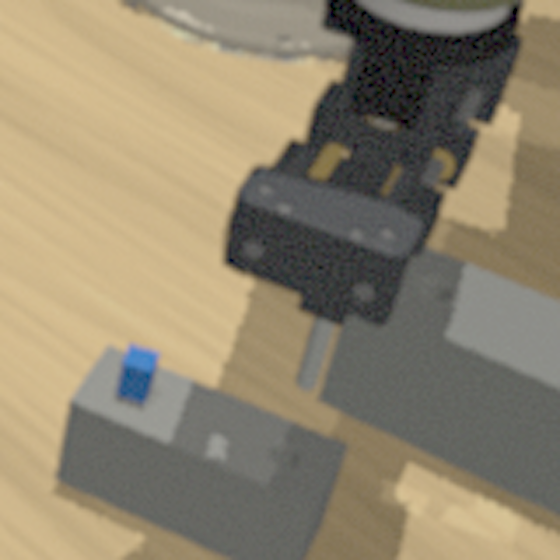

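View pics/w10z.png

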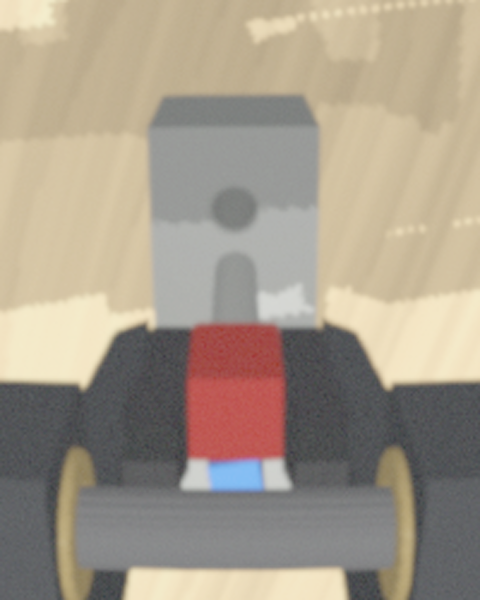

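```bash
python3 - <<'E'
from h import *
w=load('w10');p=np.array([0.4523,.3498,.1344]);s=env.state();print(s['position'])
from scipy.spatial.transform import Rotation as R
M=R.from_quat(s['ee_rot'][[1,2,3,0]]).as_matrix();print(M.round(4))
def tool(q): return ((q-p)@M*1e3).round(1)
for v in (253,256,259):
  for z in (.103,.1064,.109): print(v,z,tool(onz(w,317.8,v,z,True)))
# head top face corners  (188,376),(284,376),(190,458),(284,458)
for x,y in ((188,376),(284,376),(194,325),(280,325)): print(tool(onz(w,x/2.4+220,y/2.4+150,p[2]+(.046 if y>330 else .022),True)))
t=shot('top','t10')
cv2.imwrite('pics/t10z.png',cv2.resize(t['frame'][190:270,270:415],None,fx=5.5,fy=5.5,interpolation=cv2.INTER_CUBIC))
E
```

```text
[0.4522761  0.34977063 0.13438291]
[[ 9.520e-01 -1.200e-03 -3.062e-01]
 [ 3.062e-01 -6.000e-04  9.520e-01]
 [-1.300e-03 -1.000e+00 -2.000e-04]]
253 0.103 [ 0.5 31.4  3.1]
253 0.1064 [ 0.5 28.   4.3]
253 0.109 [ 0.5 25.4  5.2]
256 0.103 [ 0.5 31.4  1.3]
256 0.1064 [ 0.5 28.   2.4]
256 0.109 [ 0.5 25.4  3.4]
259 0.103 [ 0.5 31.4 -0.6]
259 0.1064 [ 0.5 28.   0.6]
259 0.109 [ 0.5 25.4  1.5]
[ -7.5 -46.    7.3]
[  8.2 -46.    7.2]
[ -7.4 -22.    5.8]
[  8.8 -22.    5.8]
```

>>> send_rows([
  {"dp":[0.02,-0.05,0],"dr":[0,0,0]},
  {"dp":[0.04,-0.1,0],"dr":[0,0,-0.02]},
  {"dp":[0.06,-0.15,0],"dr":[0,0,-0.04]},
  {"dp":[0.08,-0.2,0],"dr":[0,0,-0.058]},
  {"dp":[0.1,-0.25,0],"dr":[0,0,-0.058]},
  {"dp":[0.12,-0.3,0],"dr":[0,0,-0.058]},
  {"dp":[0.135,-0.35,0],"dr":[0,0,-0.058]},
  {"dp":[0.15,-0.39,0],"dr":[0,0,-0.058]},
  {"dp":[0.157,-0.408,-0.015],"dr":[0,0,-0.058]},
  {"dp":[0.157,-0.408,-0.028],"dr":[0,0,-0.058]},
  {"dp":[0.157,-0.408,-0.028],"dr":[0,0,-0.058]},
  {"dp":[0.157,-0.408,-0.028],"dr":[0,0,-0.058]},
])

```text
time: 10.8
position: [0.5693, 0.0455, 0.1129]
ee_rot: [0.706, -0.705, -0.045, 0.047]
contact_force: [0.5, 0.8, -0.8]
gripper_width: 0.0161
```

```bash
python3 - <<'E'
from h import *
w=shot('wrist','w11');c=shot('scene','s11');s=env.state();print(s['position'],s['ee_rot'],s['contact_force'],s['gripper_width'])
a=cv2.resize(c['frame'][190:310,240:380],None,fx=5,fy=5,interpolation=cv2.INTER_CUBIC)
b=cv2.resize(w['frame'][180:340,220:420],None,fx=4,fy=4,interpolation=cv2.INTER_CUBIC)
g=lambda b:np.clip((b/255.)**.5*255,0,255).astype(np.uint8)
cv2.imwrite('pics/s11z.png',g(a));cv2.imwrite('pics/w11z.png',g(b))
E
```

```text
[0.57004748 0.04553167 0.11427612] [ 0.70569749 -0.70548621 -0.04612504  0.0463976 ] [ 0.0016916  -0.12110965  0.17539559] 0.01548234889887547
```

View pics/s11z.png

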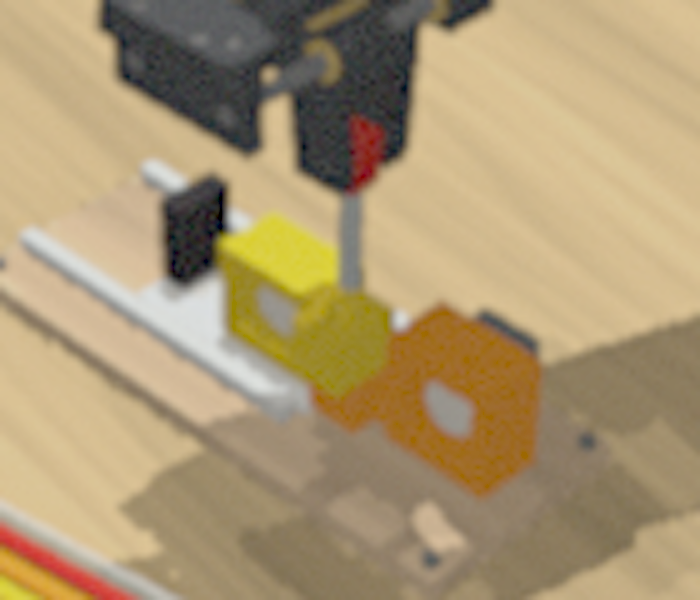

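View pics/w11z.png

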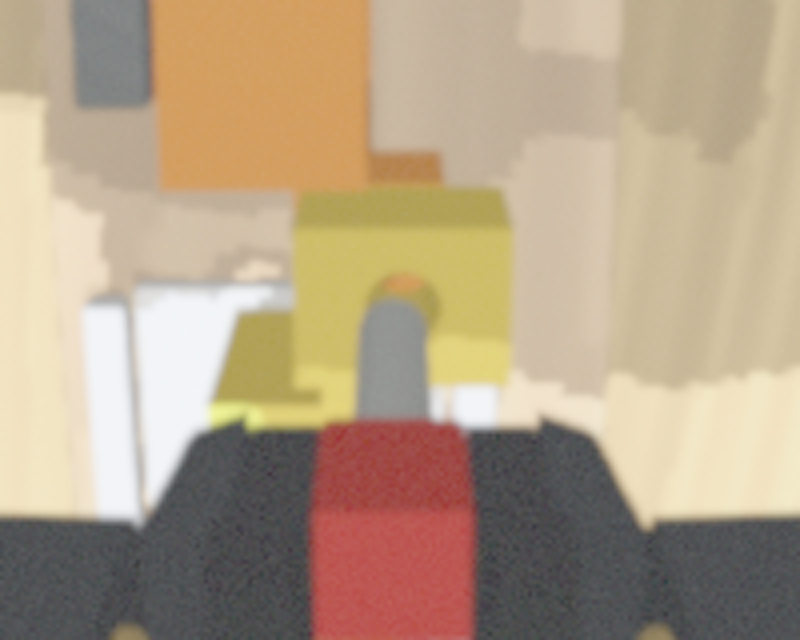

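```bash
python3 - <<'E'
from h import *
from scipy.spatial.transform import Rotation as R
w=load('w11');s=env.state();p=np.array([.57005,.04553,.1143]);M=R.from_quat(s['ee_rot'][[1,2,3,0]]).as_matrix()
tool=lambda q:((q-p)@M*1e3).round(1)
P=lambda x,y,z:onz(w,(x+.5)/4-.5+220,(y+.5)/4-.5+180,z,True)
for n,x,y,z in (('hole',404,303,.07),('hole top',404,270,.07),('hl',368,303,.07),('hr',440,303,.07),('kfl',294,227,.07),('kfr',510,227,.07),('kbl',294,362,.07),('kbr',512,383,.07),('tip',396,297,.0863),('tip',396,300,.0863),('headL',312,512,.1363+.024),('headR',474,512,.1363+.024),('hu L',316,425,.1363),('hu R',468,425,.1363),('orange fr',370,188,.066),('orange fl',160,190,.066)): print(n,P(x,y,z).round(4),tool(P(x,y,z)))
E
```

```text
hole [0.5703 0.0439 0.07  ] [ 0.  44.3 -1.7]
hole top [0.5696 0.0492 0.07  ] [ 0.  44.3  3.6]
hl [0.5648 0.0431 0.07  ] [-5.5 44.3 -1.7]
hr [0.5758 0.0446 0.07  ] [ 5.6 44.3 -1.7]
kfl [0.5521 0.0538 0.07  ] [-16.7  44.3  10.5]
kfr [0.5846 0.0581 0.07  ] [16.1 44.3 10.5]
kbl [0.5545 0.0319 0.07  ] [-17.2  44.3 -11.5]
kbr [0.5889 0.0328 0.07  ] [ 17.1  44.3 -15.1]
tip [0.5682 0.0502 0.0863] [-1.2 28.   4.9]
tip [0.5683 0.0498 0.0863] [-1.2 28.   4.4]
headL [0.5599 0.0529 0.1603] [ -9.1 -46.    8.7]
headR [0.5751 0.0549 0.1603] [  6.3 -46.    8.7]
hu L [0.5592 0.0513 0.1363] [-10.  -22.    7.1]
hu R [0.5758 0.0535 0.1363] [  6.8 -22.    7.1]
orange fr [0.5629 0.0603 0.066 ] [-5.2 48.3 15.6]
orange fl [0.5306 0.0558 0.066 ] [-37.7  48.3  15.3]
```

>>> send_rows([
  {"dp":[0.002,-0.0023,-0.005],"dr":[0,0,0]},
  {"dp":[0.002,-0.0023,-0.012],"dr":[0,0,0]},
  {"dp":[0.002,-0.0023,-0.016],"dr":[0,0,0]},
  {"dp":[0.002,-0.0023,-0.016],"dr":[0,0,0]},
])

```text
time: 11.23
position: [0.5714, 0.0425, 0.1014]
ee_rot: [0.706, -0.706, -0.045, 0.046]
contact_force: [-1.8, -0.2, -0.9]
gripper_width: 0.0154
```

```bash
cat > look.py <<'E'
import sys
from h import *
n=sys.argv[1]
w=shot('wrist','w'+n);s=env.state();print(s['time'],s['position'],s['contact_force'],s['gripper_width'])
b=cv2.resize(w['frame'][200:300,260:380],None,fx=6,fy=6,interpolation=cv2.INTER_CUBIC)
cv2.imwrite('pics/w%sz.png'%n,np.clip((b/255.)**.5*255,0,255).astype(np.uint8))
E
python3 look.py 12
```

```text
11.2833 [0.5716651  0.04246326 0.10189783] [ 0.79613797 -0.60407624 -0.28558017] 0.015267656311928985
```

View pics/w12z.png

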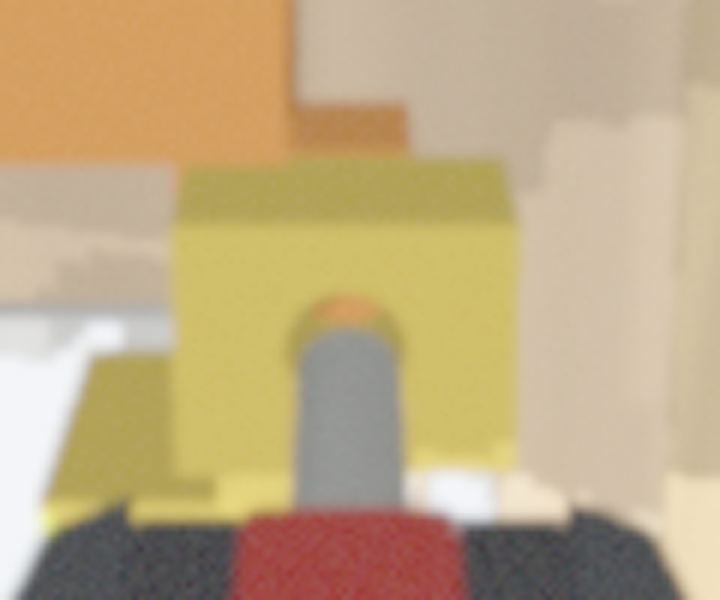

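>>> send_rows([
  {"dp":[-0.0004,0,-0.003],"dr":[0,0,0]},
  {"dp":[-0.0004,0,-0.006],"dr":[0,0,0]},
  {"dp":[-0.0004,0,-0.009],"dr":[0,0,0]},
  {"dp":[-0.0004,0,-0.012],"dr":[0,0,0]},
  {"dp":[-0.0004,0,-0.012],"dr":[0,0,0]},
])

```text
time: 11.7
position: [0.5714, 0.0423, 0.0928]
ee_rot: [0.706, -0.706, -0.045, 0.046]
contact_force: [-0.9, 0.6, -0.4]
gripper_width: 0.0154
```

```bash
python3 look.py 13
```

```text
11.75 [0.57150555 0.04226574 0.09306413] [ 0.37817401 -0.84391602 -0.1529602 ] 0.01552844526609449
```

View pics/w13z.png

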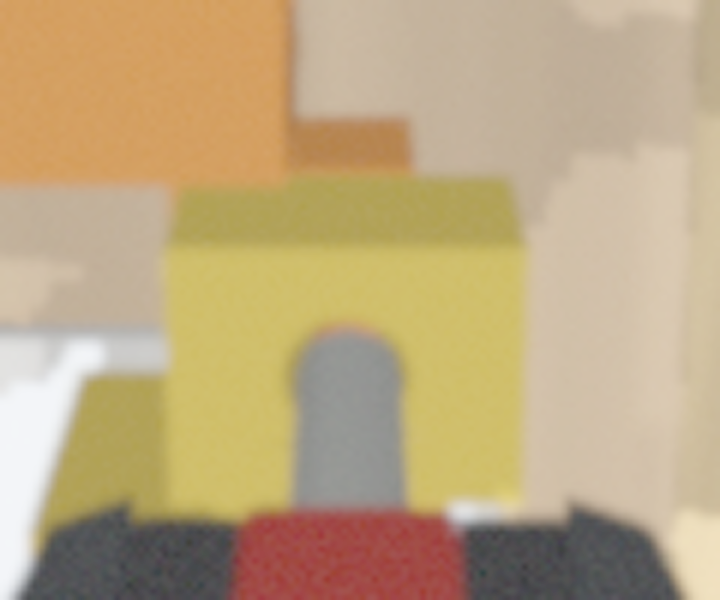

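>>> send_rows([
  {"dp":[0,0,-0.003],"dr":[0,0,0]},
  {"dp":[0,0,-0.006],"dr":[0,0,0]},
  {"dp":[0,0,-0.009],"dr":[0,0,0]},
  {"dp":[0,0,-0.009],"dr":[0,0,0]},
])

```text
time: 12.08
position: [0.5714, 0.0422, 0.086]
ee_rot: [0.706, -0.706, -0.045, 0.046]
contact_force: [0.5, 0.4, -0.3]
gripper_width: 0.0154
```

```bash
python3 look.py 14
```

```text
12.1333 [0.57153553 0.04220745 0.08627847] [-0.2467091  -0.18739297 -0.96552622] 0.015568927150041233
```

View pics/w14z.png

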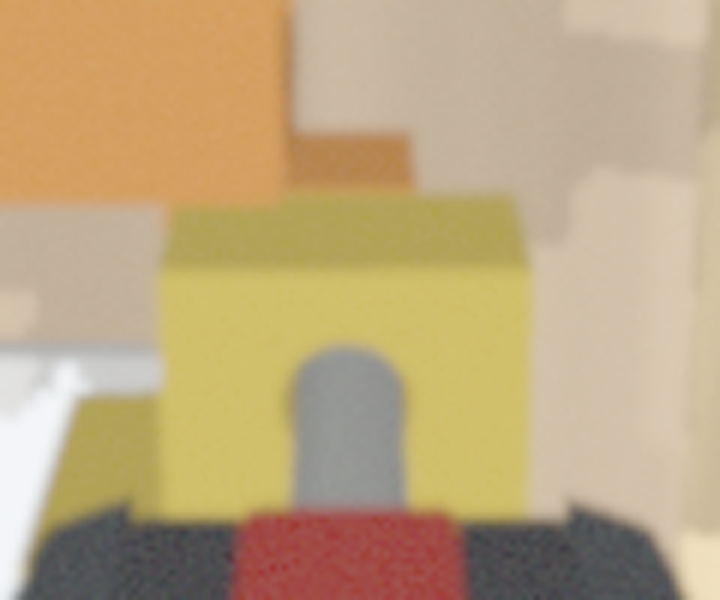

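>>> send_rows([
  {"dp":[0,0,-0.005],"dr":[0,0,0]},
  {"dp":[0,0,-0.01],"dr":[0,0,0]},
  {"dp":[0,0,-0.01],"dr":[0,0,0]},
  {"dp":[-0.002,0,-0.01],"dr":[0,0,0]},
  {"dp":[-0.004,-0.0005,-0.01],"dr":[0,0,0]},
  {"dp":[-0.006,-0.001,-0.01],"dr":[0,0,0]},
  {"dp":[-0.0073,-0.001,-0.01],"dr":[0,0,0]},
  {"dp":[-0.0073,-0.001,-0.01],"dr":[0,0,0]},
  {"dp":[-0.0073,-0.001,-0.01],"dr":[0,0,0]},
])

```text
time: 12.88
position: [0.5663, 0.0416, 0.0792]
ee_rot: [0.706, -0.706, -0.046, 0.045]
contact_force: [3.7, 3.0, -1.9]
gripper_width: 0.0157
```

```bash
python3 look.py 15
```

```text
12.9333 [0.5662747  0.04162731 0.07918924] [ 4.28096875  3.20339252 -1.86475921] 0.01553682657556314
```

View pics/w15z.png

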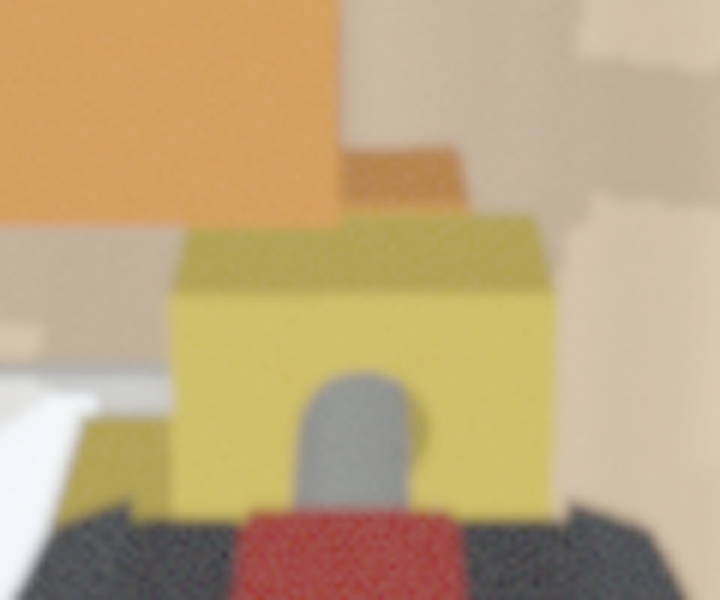

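>>> send_rows([
  {"dp":[0,0.0008,0],"dr":[0,0,0]},
  {"dp":[0,0.0008,0],"dr":[0,0,0]},
])

```text
time: 13.1
position: [0.5663, 0.042, 0.0792]
ee_rot: [-0.705, 0.706, 0.046, -0.046]
contact_force: [3.7, 1.5, -1.5]
gripper_width: 0.0158
```

```bash
cat > rel.py <<'E'
import sys
from h import *
w=load(sys.argv[1])
th=.1295;Rm=np.array([[np.cos(th),-np.sin(th)],[np.sin(th),np.cos(th)]])
P=lambda x,y,z:onz(w,(x+.5)/6-.5+260,(y+.5)/6-.5+200,z,True)[:2]@Rm*1e3
A=[list(map(float,a.split(','))) for a in sys.argv[2:]]
for a in A: print(a,P(*a).round(1))
E
python3 rel.py w15 340,225,.066 340,100,.066 172,293,.07 553,293,.07 468,210,.042 345,212,.042 ; python3 look.py 16
```

```text
[340.0, 225.0, 0.066] [565.2 -13.1]
[340.0, 100.0, 0.066] [565.3  -1.9]
[172.0, 293.0, 0.07] [550.7 -18.1]
[553.0, 293.0, 0.07] [583.7 -18.1]
[468.0, 210.0, 0.042] [577.8 -18.7]
[345.0, 212.0, 0.042] [565.6 -18.9]
13.15 [0.56628224 0.04193883 0.07921445] [ 3.44672205  1.81607352 -2.14990263] 0.015812978204044155
```

View pics/w16z.png

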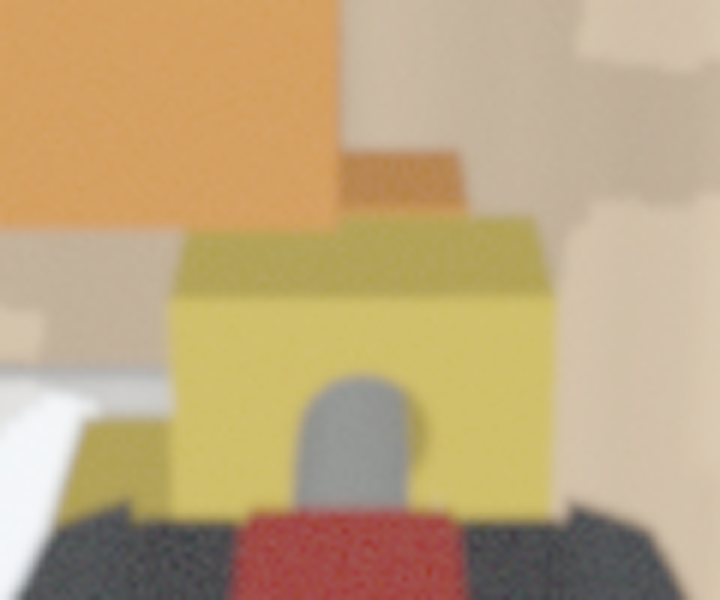

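>>> send_rows([
  {"dp":[-0.001,0.0003,0],"dr":[0,0,0]},
  {"dp":[-0.002,0.0003,0],"dr":[0,0,0]},
  {"dp":[-0.002,0.0003,0],"dr":[0,0,0]},
])

```text
time: 13.4
position: [0.5648, 0.0421, 0.0792]
ee_rot: [-0.705, 0.706, 0.046, -0.045]
contact_force: [3.7, 0.7, -2.4]
gripper_width: 0.0158
```

>>> send_rows([
  {"dp":[0,0,-0.003],"dr":[0,0,0]},
  {"dp":[0,0,-0.006],"dr":[0,0,0]},
  {"dp":[0,0,-0.009],"dr":[0,0,0]},
  {"dp":[0,0,-0.009],"dr":[0,0,0]},
])

```text
time: 13.73
position: [0.5646, 0.0423, 0.0719]
ee_rot: [0.706, -0.706, -0.046, 0.046]
contact_force: [3.4, 0.3, -2.3]
gripper_width: 0.0155
```

```bash
python3 look.py 17
```

```text
13.7833 [0.56454856 0.04231217 0.07192965] [ 3.82144913  0.7009273  -3.19122746] 0.01572812652595203
```

View pics/w17z.png

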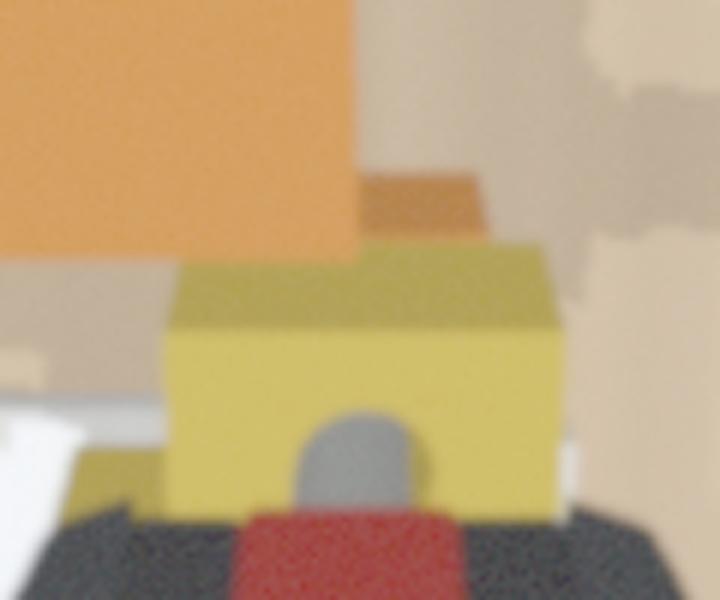

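```bash
python3 rel.py w17 358,262,.066 357,100,.066 166,328,.07 563,328,.07 488,236,.042 360,236,.042
```

```text
[358.0, 262.0, 0.066] [565.2 -13.3]
[357.0, 100.0, 0.066] [565.1   0.7]
[166.0, 328.0, 0.07] [549.2 -17.8]
[563.0, 328.0, 0.07] [582.3 -17.9]
[488.0, 236.0, 0.042] [577.7 -18.2]
[360.0, 236.0, 0.042] [565.5 -18.2]
```

>>> send_rows([
  {"dp":[0,0,-0.003],"dr":[0,0,0]},
  {"dp":[0,0,-0.005],"dr":[0,0,0]},
  {"dp":[0,0,-0.005],"dr":[0,0,0]},
])

```text
time: 14.03
position: [0.5646, 0.0423, 0.0683]
ee_rot: [0.706, -0.706, -0.045, 0.046]
contact_force: [4.9, 0.1, -1.9]
gripper_width: 0.0157
```

>>> send_rows([
  {"dp":[0,0,-0.002],"dr":[0,0,0]},
  {"dp":[0,0,-0.004],"dr":[0,0,0]},
  {"dp":[0,0,-0.004],"dr":[0,0,0]},
])

```text
time: 14.28
position: [0.5646, 0.0423, 0.0654]
ee_rot: [0.706, -0.706, -0.046, 0.046]
contact_force: [3.8, 0.9, -1.6]
gripper_width: 0.0155
```

>>> send_rows([
  {"dp":[0,0,-0.002],"dr":[0,0,0]},
  {"dp":[0,0,-0.004],"dr":[0,0,0]},
  {"dp":[0,0,-0.004],"dr":[0,0,0]},
])

```text
time: 14.53
position: [0.5647, 0.0423, 0.0624]
ee_rot: [0.706, -0.706, -0.046, 0.046]
contact_force: [2.9, -0.1, -0.0]
gripper_width: 0.0154
```

>>> send_rows([
  {"dp":[0,0,-0.002],"dr":[0,0,0]},
  {"dp":[0,0,-0.004],"dr":[0,0,0]},
  {"dp":[0,0,-0.004],"dr":[0,0,0]},
])

```text
time: 14.78
position: [0.5647, 0.0423, 0.0593]
ee_rot: [-0.706, 0.706, 0.046, -0.046]
contact_force: [5.0, -0.4, -2.0]
gripper_width: 0.0157
```

```bash
python3 look.py 18
```

```text
14.8333 [0.56465467 0.04228839 0.05923039] [ 4.87679508  0.70339922 -0.94469542] 0.015713327069801986
```

View pics/w18.png

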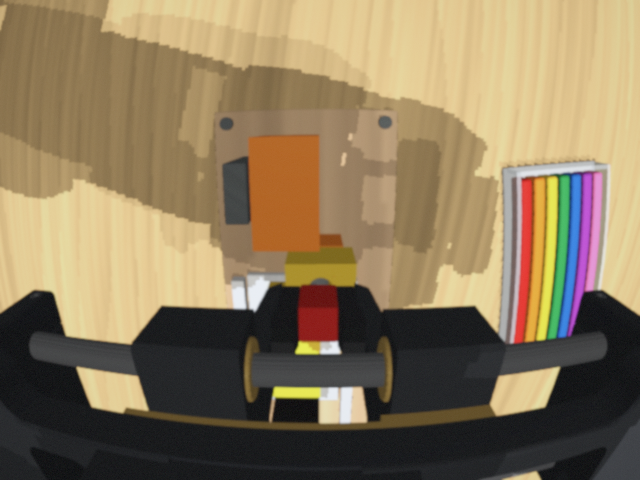

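>>> send_rows([
  {"dp":[0,0,-0.002],"dr":[0,0,0]},
  {"dp":[0,0,-0.004],"dr":[0,0,0]},
])

```text
time: 15.0
position: [0.5649, 0.0423, 0.0566]
ee_rot: [-0.706, 0.706, 0.046, -0.045]
contact_force: [4.1, 1.1, 1.2]
gripper_width: 0.0157
```

>>> send_rows([
  {"dp":[0,0,-0.002],"dr":[0,0,0]},
  {"dp":[0,0,-0.004],"dr":[0,0,0]},
])

```text
time: 15.17
position: [0.5648, 0.0423, 0.0535]
ee_rot: [-0.706, 0.706, 0.046, -0.045]
contact_force: [4.2, 1.0, 2.7]
gripper_width: 0.0153
```

>>> send_rows([
  {"dp":[0,0,-0.002],"dr":[0,0,0]},
  {"dp":[0,0,-0.004],"dr":[0,0,0]},
])

```text
time: 15.33
position: [0.5648, 0.0423, 0.0505]
ee_rot: [-0.706, 0.706, 0.046, -0.045]
contact_force: [4.8, -0.1, 2.2]
gripper_width: 0.0156
```

```bash
python3 look.py 19
```

```text
15.3833 [0.56463231 0.04234312 0.05012135] [ 5.55003037 -0.31625745 -0.35191122] 0.015413330042157468
```

View pics/w19z.png

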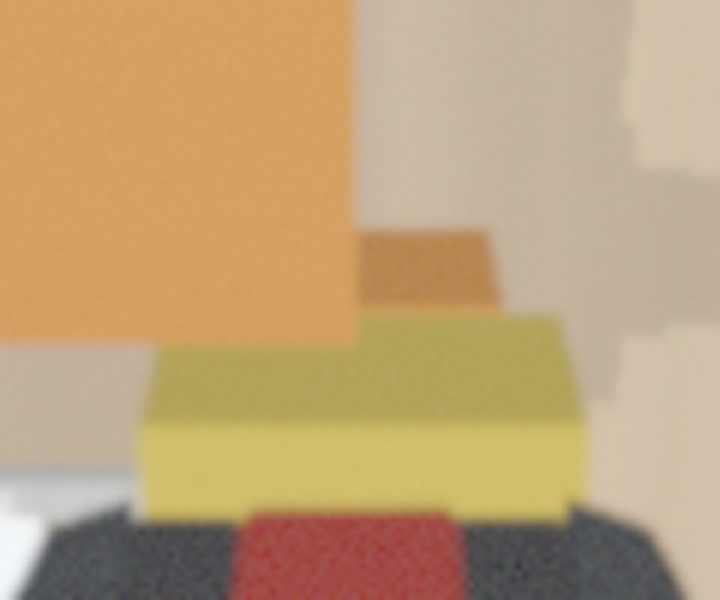

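>>> send_rows([
  {"dp":[0,0,-0.001],"dr":[0,0,0]},
  {"dp":[0,0,-0.002],"dr":[0,0,0]},
])

```text
time: 15.55
position: [0.5648, 0.0423, 0.049]
ee_rot: [0.706, -0.706, -0.046, 0.046]
contact_force: [4.7, 0.3, 1.9]
gripper_width: 0.0156
```

>>> send_rows([
  {"dp":[0,0,-0.001],"dr":[0,0,0]},
  {"dp":[0,0,-0.001],"dr":[0,0,0]},
])

```text
time: 15.72
position: [0.5647, 0.0423, 0.0481]
ee_rot: [0.706, -0.706, -0.046, 0.046]
contact_force: [6.1, 0.0, -0.6]
gripper_width: 0.0158
```

>>> send_rows([
  {"dp":[0,0,-0.001],"dr":[0,0,0]},
  {"dp":[0,0,-0.001],"dr":[0,0,0]},
])

```text
time: 15.88
position: [0.5648, 0.0423, 0.048]
ee_rot: [-0.706, 0.706, 0.046, -0.046]
contact_force: [3.5, 0.8, 5.6]
gripper_width: 0.0159
```

>>> send_rows([
  {"dp":[0,0,-0.001],"dr":[0,0,0]},
  {"dp":[0,0,-0.001],"dr":[0,0,0]},
])

```text
time: 16.05
position: [0.5649, 0.0424, 0.0479]
ee_rot: [-0.706, 0.706, 0.046, -0.045]
contact_force: [1.5, 0.7, 10.2]
gripper_width: 0.0158
```

```bash
python3 - <<'E'
from h import *
c=shot('scene','s20');s=env.state();print(s['position'],s['contact_force'])
a=cv2.resize(c['frame'][190:310,240:380],None,fx=5,fy=5,interpolation=cv2.INTER_CUBIC)
cv2.imwrite('pics/s20z.png',np.clip((a/255.)**.5*255,0,255).astype(np.uint8))
E
```

```text
[0.5648991  0.04234413 0.04786223] [ 1.62326702  1.76282884 10.90254624]
```

View pics/s20z.png

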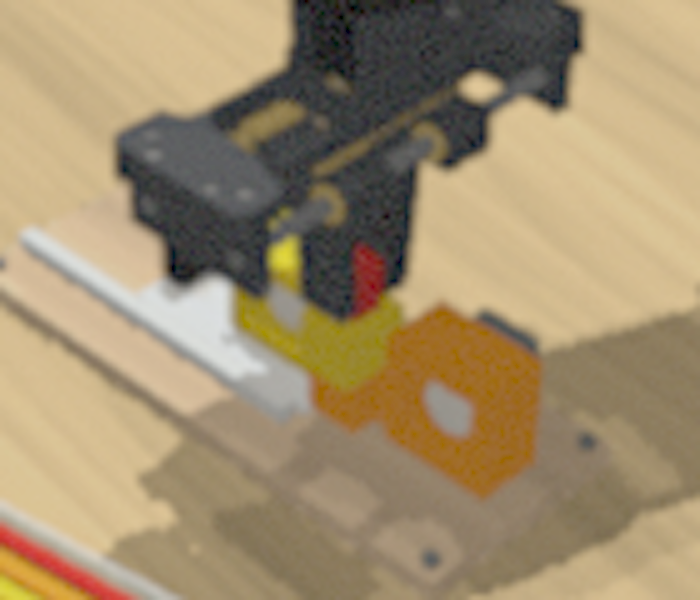

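>>> send_rows([
  {"dp":[0,0,0.0005],"dr":[0,0,0]},
  {"dp":[0,0,0.0005],"dr":[0,0,0]},
  {"dp":[0,0,0.001],"dr":[0,0,0]},
  {"dp":[0,0,0.001],"dr":[0,0,0]},
  {"dp":[0,0,0.001],"dr":[0,0,0]},
  {"dp":[0,0,0.02],"dr":[0,0,0]},
  {"dp":[0,0,0.06],"dr":[0,0,0]},
  {"dp":[0,0,0.1],"dr":[0,0,0]},
  {"dp":[0,0,0.1],"dr":[0,0,0]},
], claw=0.5)

```text
time: 16.85
position: [0.5669, 0.0421, 0.1271]
ee_rot: [-0.705, 0.706, 0.048, -0.043]
contact_force: [0.3, -0.5, 1.4]
gripper_width: 0.0439
```

```bash
python3 - <<'E'
from h import *
c=shot('scene','s21');w=shot('wrist','w21');s=env.state();print(s['position'],s['contact_force'],s['gripper_width'])
g=lambda a:np.clip((a/255.)**.5*255,0,255).astype(np.uint8)
cv2.imwrite('pics/s21z.png',g(cv2.resize(c['frame'][210:300,270:360],None,fx=6.5,fy=6.5,interpolation=cv2.INTER_CUBIC)))
cv2.imwrite('pics/w21z.png',g(cv2.resize(w['frame'][180:340,220:420],None,fx=4,fy=4,interpolation=cv2.INTER_CUBIC)))
E
```

```text
[0.56482943 0.04227542 0.12236255] [ 0.11571122 -0.00576497 -0.629751  ] 0.043793169745518744
```

View pics/s21z.png

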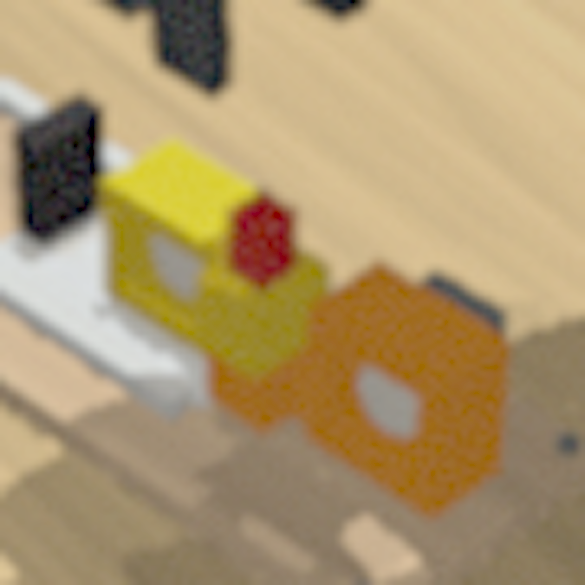

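View pics/w21z.png

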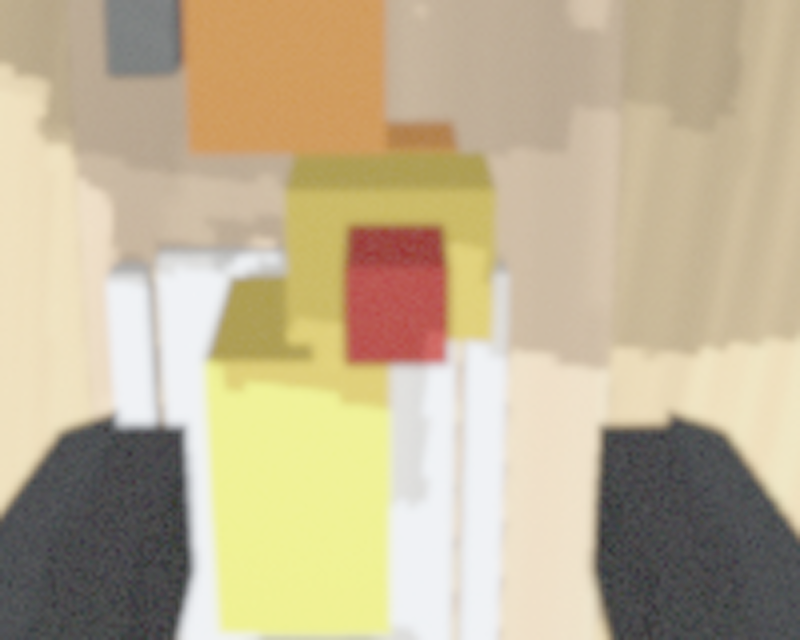

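```bash
python3 - <<'E'
from h import *
w=load('w21');th=.1295;Rm=np.array([[np.cos(th),-np.sin(th)],[np.sin(th),np.cos(th)]])
P=lambda x,y,z:(onz(w,(x+.5)/4-.5+220,(y+.5)/4-.5+180,z,True)[:2]@Rm*1e3).round(1)
print('knF',P(287,188,.07),P(494,188,.07),'orange',P(386,152,.066),'lower blk',P(457,150,.042))
for dz in(0,.002,.004,.006): print(dz,'under',P(349,228,.07+dz),P(443,228,.07+dz),'top',P(346,264,.094+dz),P(446,264,.094+dz),P(346,362,.094+dz),P(446,362,.094+dz))
# scene check
c=load('s21');h=cv2.cvtColor(c['frame'],cv2.COLOR_BGR2HSV);m=(cv2.inRange(h,(0,150,50),(6,255,255))|cv2.inRange(h,(172,150,50),(180,255,255)))[230:260,300:320];x,y,ww,hh=cv2.boundingRect(m);print('red bbox',x+300,y+230,ww,hh)
ctr=np.array([565,-31.3])@np.linalg.inv(Rm)/1e3 
for dz in (0,.004):
  pts=[proj(c,[*(np.array([565+sx*8,-31.3+sy*8])@Rm.T/1e3),z+dz]) for sx in(-1,1) for sy in(-1,1) for z in(.07,.094)]
  pts=np.array(pts);print(dz,pts.min(0).round(1),pts.max(0).round(1))
E
```

```text
knF [549.2 -17.7] [582.  -17.8] orange [564.9 -12.9] lower blk [577.5 -18.3]
0 under [559.  -24.4] [574.  -24.4] top [559.1 -22.7] [573.5 -22.7] [559.  -37.9] [573.7 -37.9]
0.002 under [559.  -23.8] [573.9 -23.8] top [559.2 -22.1] [573.4 -22.1] [559.  -37.1] [573.6 -37.1]
0.004 under [559.1 -23.2] [573.8 -23.2] top [559.2 -21.4] [573.3 -21.4] [559.1 -36.3] [573.5 -36.3]
0.006 under [559.1 -22.6] [573.7 -22.6] top [559.3 -20.8] [573.3 -20.8] [559.1 -35.5] [573.4 -35.5]
red bbox 306 241 9 13
0 [304.5 237.7] [316.1 254.4]
0.004 [304.5 236.1] [316.1 252.8]
```

Pin is seated, with a 10 N rise at exactly the expected height. As a check, I'll touch the head's top with closed fingers and press gently to confirm.

>>> send_rows([
  {"dp":[0,0,0],"dr":[0,0,0]},
  {"dp":[0,0,0],"dr":[0,0,0]},
  {"dp":[0,0,0],"dr":[0,0,0]},
  {"dp":[0,0,0],"dr":[0,0,0]},
  {"dp":[0,0,0],"dr":[0,0,0]},
  {"dp":[0,0,-0.02],"dr":[0,0,0]},
  {"dp":[0,0,-0.04],"dr":[0,0,0]},
  {"dp":[0,0,-0.06],"dr":[0,0,0]},
  {"dp":[0,0,-0.06],"dr":[0,0,0]},
], claw=1, force=20)

```text
time: 17.7
position: [0.5631, 0.0425, 0.0741]
ee_rot: [0.706, -0.705, -0.044, 0.047]
contact_force: [-0.5, 0.4, 0.4]
gripper_width: 0.0001
```

>>> send_rows([
  {"dp":[0,0,-0.002],"dr":[0,0,0]},
  {"dp":[0,0,-0.004],"dr":[0,0,0]},
  {"dp":[0,0,-0.004],"dr":[0,0,0]},
])

```text
time: 17.95
position: [0.565, 0.0423, 0.0744]
ee_rot: [-0.706, 0.706, 0.046, -0.045]
contact_force: [-0.0, -0.2, -0.4]
gripper_width: 0.0006
```

>>> send_rows([
  {"dp":[0,0,-0.002],"dr":[0,0,0]},
  {"dp":[0,0,-0.004],"dr":[0,0,0]},
  {"dp":[0,0,-0.004],"dr":[0,0,0]},
])

```text
time: 18.2
position: [0.5647, 0.0423, 0.0708]
ee_rot: [-0.706, 0.706, 0.046, -0.046]
contact_force: [0.7, -0.1, -0.7]
gripper_width: 0.0007
```

>>> send_rows([
  {"dp":[0,0,-0.001],"dr":[0,0,0]},
  {"dp":[0,0,-0.003],"dr":[0,0,0]},
  {"dp":[0,0,-0.003],"dr":[0,0,0]},
])

```text
time: 18.45
position: [0.5646, 0.0423, 0.0683]
ee_rot: [0.706, -0.706, -0.045, 0.046]
contact_force: [-0.1, 0.1, 0.3]
gripper_width: 0.0003
```

>>> send_rows([
  {"dp":[0,0,-0.001],"dr":[0,0,0]},
  {"dp":[0,0,-0.002],"dr":[0,0,0]},
  {"dp":[0,0,-0.002],"dr":[0,0,0]},
])

```text
time: 18.7
position: [0.5646, 0.0423, 0.0669]
ee_rot: [0.706, -0.706, -0.046, 0.046]
contact_force: [-0.1, 0.3, 0.5]
gripper_width: 0.0004
```

>>> send_rows([
  {"dp":[0,0,-0.0015],"dr":[0,0,0]},
  {"dp":[0,0,-0.0015],"dr":[0,0,0]},
])

```text
time: 18.87
position: [0.5648, 0.0423, 0.0662]
ee_rot: [-0.706, 0.706, 0.046, -0.045]
contact_force: [0.1, -0.5, 2.0]
gripper_width: 0.0005
```

>>> send_rows([
  {"dp":[0,0,-0.001],"dr":[0,0,0]},
  {"dp":[0,0,-0.001],"dr":[0,0,0]},
])

```text
time: 19.03
position: [0.565, 0.0423, 0.0661]
ee_rot: [-0.706, 0.706, 0.046, -0.045]
contact_force: [-3.4, 0.5, 8.1]
gripper_width: 0.0005
```

>>> send_rows([
  {"dp":[0,0,-0.001],"dr":[0,0,0]},
  {"dp":[0,0,-0.001],"dr":[0,0,0]},
])

```text
time: 19.2
position: [0.5653, 0.0423, 0.066]
ee_rot: [-0.705, 0.706, 0.046, -0.045]
contact_force: [-3.5, 0.7, 13.6]
gripper_width: 0.0007
```

>>> send_rows([
  {"dp":[0,0,0.005],"dr":[0,0,0]},
  {"dp":[0,0,0.04],"dr":[0,0,0]},
  {"dp":[0,0,0.1],"dr":[0,0,0]},
  {"dp":[-0.03,0.05,0.15],"dr":[0,0,0]},
  {"dp":[-0.05,0.1,0.2],"dr":[0,0,0]},
  {"dp":[-0.08,0.15,0.2],"dr":[0,0,0]},
  {"dp":[-0.1,0.2,0.2],"dr":[0,0,0]},
  {"dp":[-0.1,0.25,0.2],"dr":[0,0,0]},
  {"dp":[-0.1,0.25,0.2],"dr":[0,0,0]},
  {"dp":[-0.1,0.25,0.2],"dr":[0,0,0]},
])

```text
time: 20.03
position: [0.4885, 0.2333, 0.2148]
ee_rot: [0.706, -0.705, -0.047, 0.047]
contact_force: [0.1, 0.1, -0.4]
gripper_width: 0.0004
```

```bash
python3 - <<'E'
from h import *
c=shot('scene','s22');t=shot('top','t22');s=env.state();print(s['time'],s['position'],s['contact_force'])
g=lambda a:np.clip((a/255.)**.6*255,0,255).astype(np.uint8)
cv2.imwrite('pics/s22z.png',g(cv2.resize(c['frame'][210:300,250:370],None,fx=6,fy=6,interpolation=cv2.INTER_CUBIC)))
cv2.imwrite('pics/t22z.png',g(cv2.resize(t['frame'][190:270,270:415],None,fx=5.5,fy=5.5,interpolation=cv2.INTER_CUBIC)))
E
```

```text
20.1333 [0.48952989 0.22987951 0.21421388] [ 0.46513226 -0.39963443  0.24355374]
```

View pics/s22z.png

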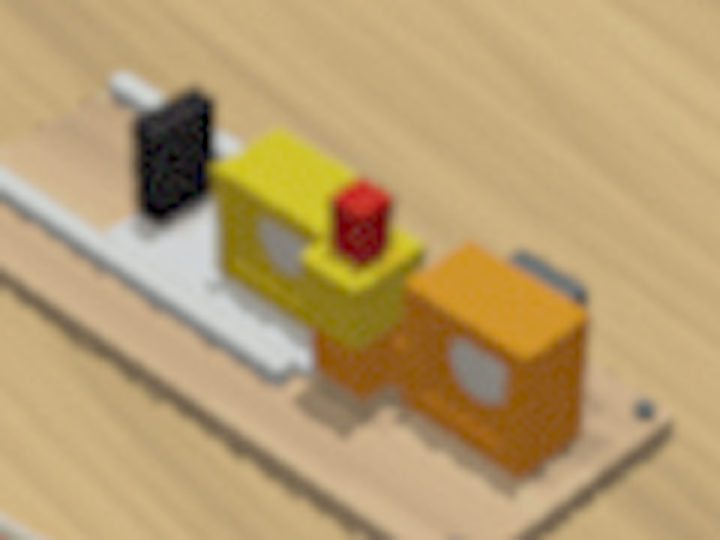

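View pics/t22z.png

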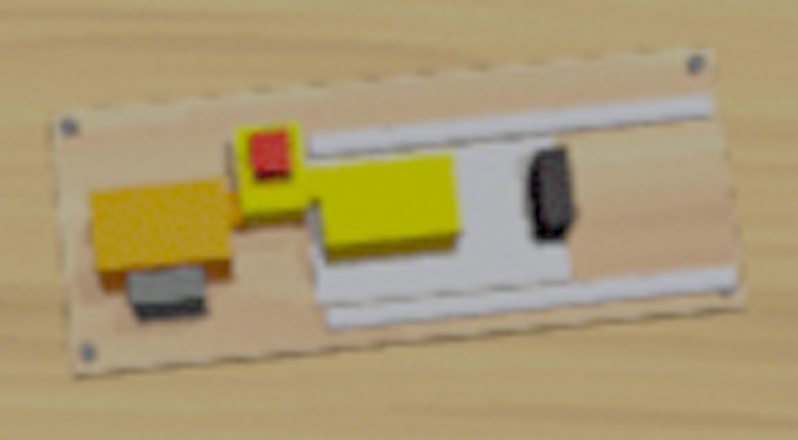

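The scene view shows the head (362,225) flat on the yellow knuckle. In the top view both halves are in line, the carriage is closed and the post is at (550,195). The arm is clear, so I'm handing in.

```bash
python3 -c "
from rig import job_done
print(job_done())"
```

```text
the job is handed in; nothing more can be done
None
```

The mould is joined: the long pin is through both knuckles with its head down on the yellow one, released and with the arm clear. I handed it in at about 20 s. No verdict was reported, so this rests on my own checks.

**What I did**
- **Carriage:** I pushed it home by its post. It held against 7–12 N without moving, and the images put the yellow half's far edge at the closed position (y -72 mm).
- **Pin:** I took the long pin from the small stand, matched its tip to the yellow hole in the wrist camera, and it entered with no force reading. I then drew the yellow half about 7 mm into line.
- **Seating:** I pushed the pin down in small steps, feeling about 3 N at the ball, until it stopped with a 10 N rise at the expected height. I then let go.
- **Final press:** Closed fingers on top of the head met a hard stop, pressed to about 14 N, at the height expected for a seated head.

**What disagreed**
- **First push missed:** the fingers are about 27 mm shorter than the reported TCP, so the first push passed just over the post and touched nothing. I corrected for that from then on. One call was also refused because a row lacked "dr".
- **Pin position:** the last wrist view put the head about 1.4 mm off the hinge line, inside the 3 mm limit. The yellow half had measured about 0.75 mm out of line just before the pin went into the lower knuckle.
- **Pin height and tilt:** that view alone was too noisy to settle either; separate edges gave height errors from about -2 to +5 mm and hinted at up to 0.07 rad of lean. I relied on the force stops for the height; for the lean I have only the final scene view, where the head looks flat.
- **Bystanders:** I kept clear of the short pin, the jar, the screwdriver and the stick box, but did not measure their final positions.

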